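# Lay the wood-joint samples out in the display tray

### The job

Collect the four finished wood-joint samples (corner, T, cross and straight) from the bench and lay each flat on its own dark outline in the display tray, turned so that it covers the outline. The two look-alikes with a sawn-off stub have no outline in the tray: leave them where they are. Let go of everything at the end.

Things in the scene. Friction and masses are not known exactly. Their poses are not given: they have to be found in the camera images.
- corner_piece (a point): Plain light wood, 26 mm square stock lying flat, loose, with a thin dark glue line. L joint, legs 84 mm outside, about 60 g. From the middle of its 84 mm square: leg A x -42..-16, y -42..42; leg B x -16..42, y -42..-16 mm. This point: on leg A at (-29, 12) there, half-way up (13 mm); grip across leg A here, closing along x. z up.
- tee_piece (a point): Plain light wood, 26 mm square stock lying flat, loose, with a thin dark glue line. T joint, bar 84 mm, depth 84 mm, about 60 g. From the middle of its 84 mm square: bar x -42..-16, y -42..42; stem x -16..42, y -13..13 mm. This point: on the stem at (14, 0) there, half-way up (13 mm); grip across the stem here, closing along y. z up.
- cross_piece (a point): Plain light wood, 26 mm square stock lying flat, loose, with a thin dark glue line. Plus-shaped joint, two 84 mm limbs, about 60 g, alike in all four ways round. This point: its centre, half-way up (13 mm); x, y along the limbs, z up. The arms run from 13 to 42 mm out: grip across one about 28 mm out from the centre.
- straight_piece (a point): Plain light wood, 26 mm square stock lying flat, loose, with a thin dark glue line. Straight joint, 84 mm along x by 26 mm, about 35 g. This point: its centre, half-way up (13 mm), z up. Grip across it, closing along y.
- short_corner_piece (a point): Plain light wood, 26 mm square stock lying flat, loose, with a thin dark glue line. Look-alike with no outline in the tray: an L with one leg 84 mm long (along y) and the other a sawn-off stub, 44 mm overall. This point: on the long leg, 12 mm past its middle, away from the stub, half-way up.
- short_tee_piece (a point): Plain light wood, 26 mm square stock lying flat, loose, with a thin dark glue line. Look-alike with no outline in the tray: a T with an 84 mm bar (along y) and a sawn-off stub of stem, 44 mm overall. This point: the middle of the bar, half-way up.
- corner_outline (a point): Centre of the top of a fixed white panel, 124 mm square, 10 mm above the bench; four (126 mm apart) lie 2 x 2, in any order, in a dark tray 276 mm square, rim 2 mm above them. Axes along its edges, z up. Dark full-size flat outline of the L: x -42..-16, y -42..42 and x -16..42, y -42..-16 mm. When covered, the L's point is at (-29, 12) and its axes agree.
- tee_outline (a point): Centre of the top of a fixed white panel, 124 mm square, 10 mm above the bench; four (126 mm apart) lie 2 x 2, in any order, in a dark tray 276 mm square, rim 2 mm above them. Axes along its edges, z up. Dark full-size flat outline of the T: bar x -42..-16, y -42..42, stem x -16..42, y -13..13 mm. When covered, the T's point is at (14, 0) and its axes agree.
- cross_outline (a point): Centre of the top of a fixed white panel, 124 mm square, 10 mm above the bench; four (126 mm apart) lie 2 x 2, in any order, in a dark tray 276 mm square, rim 2 mm above them. Axes along its edges, z up. Dark full-size flat outline of the plus: two limbs 84 x 26 mm along x and y, crossing at this point.
- straight_outline (a point): Centre of the top of a fixed white panel, 124 mm square, 10 mm above the bench; four (126 mm apart) lie 2 x 2, in any order, in a dark tray 276 mm square, rim 2 mm above them. Axes along its edges, z up. Dark full-size flat outline of the straight bar: 84 mm along x, 26 mm along y, centred on this point.
Not all that is in view belongs to the job. What is shaped like the part that bears cross_piece but pink or purple is not meant.

How it is judged:
By the outcome, as a careful person would: the job done as asked, in the order asked, and still so for the second after the job is handed in, with the robot touching nothing.
It also fails if it takes over 93 s, if anything falls off the work surface, if the arm or the gripper's body presses on something with over 40 N, if the wrist force passes 120 N, or if a joint passes its speed limit or range.

### The arm

A 7-joint arm with a two-finger parallel gripper is mounted at the origin on the work surface. World frame = base frame: x ahead of the robot, y to its left, z up, the work surface at z = 0. Lengths are in m, angles in rad, forces in N, time in s.
With the tool pointing down it reaches from about 0.4 to 0.875 m from the base axis. Payload 19.3 kg.
Tool frame: the origin (TCP) lies on the centre line of the jaws, within the pads' length; the fingertips stand 25 mm ahead of it and the grasp point (between the pads) lies 6 mm ahead of it (tips_ahead is the distance from the TCP to the fingertips, in m); z points along the fingers, y is the direction in which the jaws open and shut (so a half turn about z gives the same grasp; the last joint's range is limited). The gripper opens to 85 mm and grips with 20 to 120 N. Pads are 22 mm wide; open, the fingers measure 114 mm over their backs; the gripper's body (76 mm by 85 mm) begins 54 mm behind the grasp point. The pads swing forward as they close: fully open they stand 13 mm farther back than shut.
Start: joints at [1.092, 0.521, -0.036, 1.599, 0.021, 1.021, -0.113], TCP at [0.248, -0.574, 0.222] pointing down, gripper open.
Joint ranges: [-2.91, 2.91], [-0.3, 2.13], [-1.5, 1.42], [0.17, 2.43], [-1.26, 4.41], [0.16, 1.93], [-2.52, 2.52]. Speed limits (rad/s): [1.89, 1.89, 2.39, 2.39, 3.01, 3.01, 3.01].

### API

Orientations are given as [roll, pitch, yaw] about the fixed x, y, z axes, in that order (R = Rz(yaw) Ry(pitch) Rx(roll)).
In Python, from workcell import observe, grab_frame, job_done, outline_of, tips_ahead gives the robot as it stands. The module is installed in compiled form; this text tells all that it offers.
- The arm moves only by the tool move_arm, never from a script. Its argument "motion" is a list of rows, each a list of 2 entries, a list of its own where there are three numbers: the shift along the world's x, y, z in mm, then the turn, a rotation vector about the world's x, y, z in rad. A call has 1 to 12 rows; each row is the pose to reach, as a shift and turn from the pose commanded when the call began; what a row does not reach only later rows make up. A row lasts 1/8 s, in which the tool goes at most 62.5 mm and 10.7 degrees, less where a joint would pass 70% of its speed; a pose out of reach is approached as far as the arm can. A call with a gripper value outside its range is refused whole. "jaw" is the finger opening in mm, from 0 to 85.4, set as the call begins (left out, the last holds). The fingers move at their own pace and stop on an object; "grip_force" is the grip in N (left out, the last holds). Time passes only in rows, so rows that repeat a pose let the fingers close. It gives the time, the measured TCP pose, the force and the opening at its end, in the units of the state.
- observe(): the state, without advancing time (a new reading comes with each control period).
- grab_frame(name): name is "side" or "top" or "wrist"; returns a dict with "frame" (400x640x3 uint8, red, green, blue), "fx", "fy", "cx", "cy" (pixels), "dist" ([k1, k2, p1, p2, k3] as OpenCV has them; the pictures are not rectified), "T" (4x4, takes a point from camera to world coordinates); the wrist camera has in their place "mount" (4x4, takes a point from camera to tool coordinates, whose origin is the TCP and whose axes are the flange's). Camera axes: x right, y down, z forward; pixel columns grow to the right and rows downward; lengths in m; the calibration is good to about 2 mm. A picture is of the moment at which its call begins: read the wrist's pose just before it. There is no depth.
- job_done(): hands the job in, once; it reports no verdict.
Trained networks look in the newest picture that a camera, given by its name, has taken for a name from the list of things; names that differ only in an ending like _2 or _b are one class to them, and where a whole thing is asked for, a point or a joint stands for the part that bears it (a point fixed in the world has none). Each returns a list of dicts, best first, with "score" (0 to 1); they miss things now and then, are a little off and sometimes report something else, mostly with a low value. They report only what shows in the picture. A call takes as long as a camera call. They do not tell look-alikes from the thing itself.
- outline_of(label, camera): "pixels" (400x640 bool, what is visible of it) and "pixel" ([column, row] in pixels, amid what is visible of it).
The state is a dict: "clock": time; "qpos": joint angles; "qd": joint speeds; "joint_efforts": joint torques, N m; "position": TCP position; "tool_rot": TCP orientation; "force": force on the tool from outside, world axes, zero at the start; "moment": the same for the moment, N m; "grip_width": finger opening in m.
Only numpy, scipy, OpenCV 4.12 (cv2) and the standard library are available. Lean on these libraries where they do the work, as an engineer would, in place of code of your own. Each camera call takes 0.05 s, during which the arm holds its last target.

## Working session

There is one attempt and no reset: what is moved stays moved. The work goes in short steps, Python scripts to look and compute and a tool call to move; the robot and the scene stay as the last step left them, time stands still between calls to the robot, and variables do not carry over. Pictures are saved under pics/ and viewed, and the job is handed in when it is done.

Besides the shell and the picture viewer there is one more tool, called after "Emit:" as name(argument=value, ...) on one line, values as JSON. move_arm: Moves the arm, as the interface text tells. Its arguments: {"type":"object","properties":{"motion":{"type":"array"},"jaw":{"type":"number"},"grip_force":{"type":"number"}},"required":["motion"]}

```bash
mkdir -p pics; ls
python3 - <<'E'
from workcell import *
import cv2, numpy as np, pickle
s=observe(); print({k:np.round(v,3).tolist() for k,v in s.items()}); print(tips_ahead)
for n in ['top','side','wrist']:
    g=grab_frame(n); cv2.imwrite(f'pics/{n}0.png',g['frame'][:,:,::-1]); pickle.dump(g,open(f'{n}0.pkl','wb'))
    print(n,{k:np.round(v,4).tolist() for k,v in g.items() if k!='frame'})
E
```

```text
pics
{'clock': 0.0, 'qpos': [1.092, 0.522, -0.036, 1.6, 0.021, 1.021, -0.113], 'qd': [-0.001, 0.003, -0.0, 0.001, 0.0, 0.001, 0.0], 'joint_efforts': [-0.0, -92.709, 1.98, -36.992, 0.018, 0.008, -0.0], 'position': [0.248, -0.573, 0.221], 'tool_rot': [-3.14, 0.0, 0.409], 'force': [0.137, 0.128, 0.193], 'moment': [0.017, -0.007, 0.023], 'grip_width': 0.085}
0.025
top {'fx': 385.8966, 'fy': 385.8966, 'cx': 320.1723, 'cy': 193.263, 'dist': [-0.0697, 0.0, 0.0, 0.0, 0.0], 'T': [[0.026, -0.984, 0.1764, 0.3261], [-0.9996, -0.0273, -0.0046, -0.0505], [0.0093, -0.1762, -0.9843, 0.8955], [0.0, 0.0, 0.0, 1.0]]}
side {'fx': 448.6852, 'fy': 448.6852, 'cx': 312.7943, 'cy': 200.4033, 'dist': [-0.1197, 0.0, 0.0, 0.0, 0.0], 'T': [[-0.8112, -0.3735, 0.4498, 0.0537], [-0.5847, 0.5217, -0.6212, 0.5701], [-0.0026, -0.767, -0.6417, 0.6723], [0.0, 0.0, 0.0, 1.0]]}
wrist {'fx': 275.4071, 'fy': 275.4071, 'cx': 318.0112, 'cy': 198.1339, 'dist': [-0.0406, 0.0, 0.0, 0.0, 0.0], 'mount': [[-0.0006, -0.9478, -0.3189, 0.0822], [1.0, -0.0007, 0.0001, 0.0], [-0.0003, -0.3189, 0.9478, -0.1521], [0.0, 0.0, 0.0, 1.0]]}
```

View pics/top0.png

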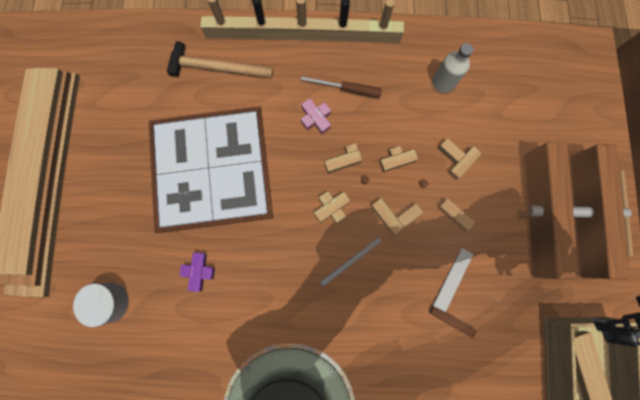

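View pics/side0.png

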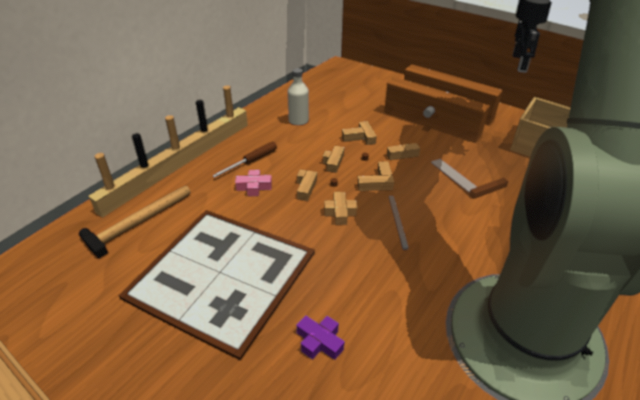

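View pics/wrist0.png

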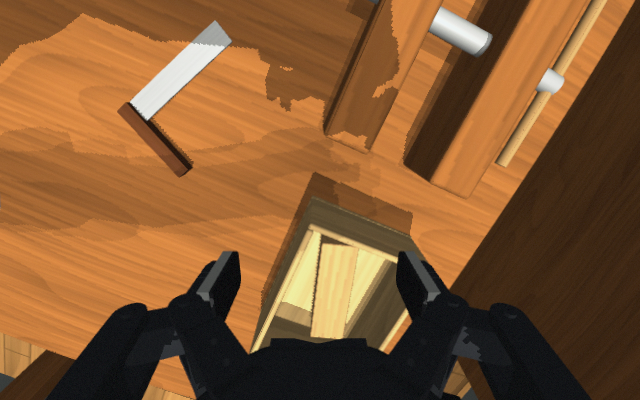

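```bash
cat > h.py <<'E'
from workcell import *
import cv2, numpy as np, pickle
from scipy.optimize import minimize
B={'corner':[(-42,-16,-42,42),(-16,42,-42,-16)],'tee':[(-42,-16,-42,42),(-16,42,-13,13)],
'cross':[(-42,42,-13,13),(-13,13,-42,42)],'straight':[(-42,42,-13,13)],
'short_corner':[(-22,4,-42,42),(4,22,-42,-16)],'short_tee':[(-22,4,-42,42),(4,22,-13,13)]}
def proj(P,g,T=None):
    T=g['T'] if T is None else T
    M=np.linalg.inv(T); K=np.array([[g['fx'],0,g['cx']],[0,g['fy'],g['cy']],[0,0,1.]])
    p,_=cv2.projectPoints(np.asarray(P,float).reshape(-1,1,3),cv2.Rodrigues(M[:3,:3])[0],M[:3,3],K,np.array(g['dist'],float)); return p[:,0]
def ray(px,g,z,T=None):
    T=g['T'] if T is None else T
    K=np.array([[g['fx'],0,g['cx']],[0,g['fy'],g['cy']],[0,0,1.]])
    u=cv2.undistortPoints(np.asarray(px,float).reshape(-1,1,2),K,np.array(g['dist'],float))[:,0]
    d=np.c_[u,np.ones(len(u))]@T[:3,:3].T; o=T[:3,3]; return o+d*((z-o[2])/d[:,2])[:,None]
def Rz(a): c,s=np.cos(a),np.sin(a); return np.array([[c,-s],[s,c]])
def render(shape,pose,g,z0,z1,T=None,sc=1,off=(0,0),size=(640,400)):
    m=np.zeros((size[1],size[0]),np.uint8)
    for a,b,c,d in B[shape]:
        q=np.array([[a,c],[b,c],[b,d],[a,d]])/1000@Rz(pose[2]).T+pose[:2]
        P=np.r_[np.c_[q,np.full(4,z0)],np.c_[q,np.full(4,z1)]]
        p=(proj(P,g,T)-off+0.5)*sc-0.5
        hull=cv2.convexHull(p.astype(np.float32))
        cv2.fillConvexPoly(m,np.round(hull*16).astype(np.int32),255,cv2.LINE_AA,4)
    return m
def fit(shape,mask,g,z0,z1,T=None,n=24,init=None):
    ys,xs=np.where(mask); x0,y0=xs.min()-15,ys.min()-15; w,h=xs.max()+15-x0,ys.max()+15-y0; sc=3
    mm=cv2.resize(mask[max(y0,0):y0+h,max(x0,0):x0+w].astype(np.float32),None,fx=sc,fy=sc,interpolation=cv2.INTER_LINEAR)
    off=(max(x0,0),max(y0,0)); size=(mm.shape[1],mm.shape[0])
    def cost(p):
        r=render(shape,p,g,z0,z1,T,sc,off,size)/255.
        return 1-np.minimum(r,mm).sum()/np.maximum(r,mm).sum()
    c=ray([[xs.mean(),ys.mean()]],g,(z0+z1)/2,T)[0]
    best=[]
    for a in (np.arange(n)*2*np.pi/n):
        # centroid alignment
        A=np.array([((b-a_)*(d-c_),(a_+b)/2,(c_+d)/2) for a_,b,c_,d in B[shape]]); ce=(A[:,0:1]*A[:,1:]).sum(0)/A[:,0].sum()/1000
        p=np.r_[c[:2]-Rz(a)@ce,a]; best.append((cost(p),p))
    best.sort(key=lambda t:t[0]); out=[]
    for cst,p in best[:5]:
        r=minimize(cost,p,method='Nelder-Mead',options=dict(initial_simplex=p+np.array([[0,0,0],[.006,0,0],[0,.006,0],[0,0,.15]]),xatol=1e-5,fatol=1e-5,maxiter=200))
        out.append((r.fun,r.x))
    out.sort(key=lambda t:t[0]); return out
E
python3 - <<'E'
from h import *
g=pickle.load(open('top0.pkl','rb'))
res={}
for l in ['corner_piece','tee_piece','cross_piece','straight_piece','short_corner_piece','short_tee_piece']:
    for cam in ['top','side']:
        o=outline_of(l,cam); res[l,cam]=o
        print(l,cam,[(round(d['score'],2),np.round(d['pixel']).tolist(),int(d['pixels'].sum())) for d in o])
pickle.dump(res,open('masks0.pkl','wb'))
im=g['frame'][:,:,::-1]
cv2.imwrite('pics/crop1.png',cv2.resize(im[130:245,300:500],None,fx=4,fy=4,interpolation=cv2.INTER_CUBIC))
print(observe()['clock'])
E
```

```text
corner_piece top [(0.9, [393.0, 215.0], 828)]
corner_piece side [(0.89, [377.0, 179.0], 675)]
tee_piece top [(0.74, [453.0, 156.0], 797)]
tee_piece side [(0.67, [364.0, 134.0], 550), (0.57, [336.0, 208.0], 696)]
cross_piece top [(0.9, [194.0, 274.0], 754), (0.71, [331.0, 210.0], 644), (0.7, [316.0, 118.0], 715)]
cross_piece side [(0.91, [339.0, 207.0], 720), (0.66, [251.0, 183.0], 593)]
straight_piece top [(0.77, [455.0, 215.0], 527)]
straight_piece side [(0.57, [404.0, 151.0], 456)]
short_corner_piece top [(0.88, [347.0, 161.0], 578)]
short_corner_piece side [(0.8, [303.0, 182.0], 473)]
short_tee_piece top [(0.7, [399.0, 159.0], 568), (0.24, [331.0, 208.0], 732)]
short_tee_piece side [(0.92, [332.0, 158.0], 385)]
0.75
```

View pics/crop1.png

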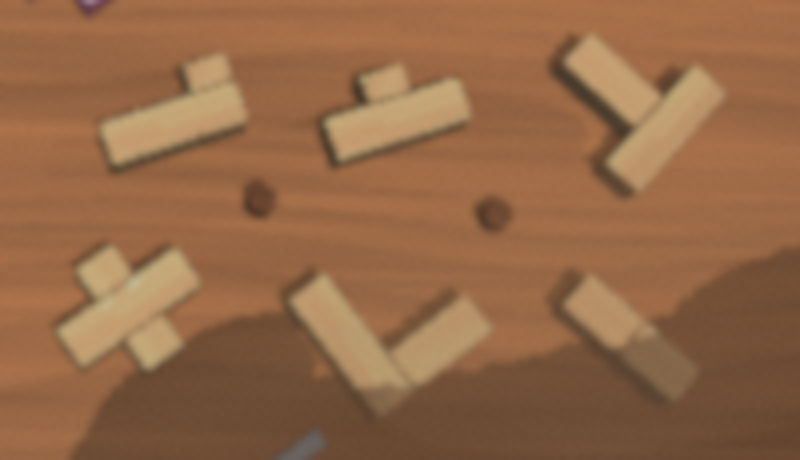

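The crop shows six wood parts. The full T (bar and long stem) is at (460,158), the full L at (393,215), the plus at (331,207) and the bar at (457,213). The parts at (345,160) and (399,159) have short stubs, so they are the look-alikes and stay put. The pink plus at (316,118) and the purple one at (194,274) are excluded by colour. Next I fit the poses.

Run:
```python
from h import *
G={c:pickle.load(open(c+'0.pkl','rb')) for c in ['top','side']}
R=pickle.load(open('masks0.pkl','rb'))
sel={('corner','top'):0,('corner','side'):0,('tee','top'):0,('tee','side'):0,('cross','top'):1,('cross','side'):0,('straight','top'):0,('straight','side'):0,('short_corner','top'):0,('short_tee','top'):0}
ov=G['top']['frame'][:,:,::-1].copy(); big=cv2.resize(ov[120:250,300:500],None,fx=4,fy=4,interpolation=cv2.INTER_CUBIC)
fits={}
for (s,c),i in sel.items():
    f=fit(s,R[s+'_piece',c][i]['pixels'],G[c],0,.026)
    fits[s,c]=f[0][1]
    print(s,c,[(round(a,3),np.round(p[:2]*1000,1).tolist(),round(np.degrees(p[2])%360,1)) for a,p in f[:3]])
    if c=='top':
        r=render(s,f[0][1],G['top'],.026,.0261,None,4,(300,120),(800,520))
        cs,_=cv2.findContours((r>127).astype(np.uint8),0,1); cv2.drawContours(big,cs,-1,(0,255,0),1)
cv2.imwrite('pics/fit1.png',big); pickle.dump(fits,open('fits0.pkl','wb'))
# tray: dark shapes
im=G['top']['frame']; gr=cv2.cvtColor(im,cv2.COLOR_RGB2GRAY); 
cv2.imwrite('pics/tray.png',cv2.resize(im[100:240,140:280,::-1],None,fx=4,fy=4,interpolation=cv2.INTER_CUBIC))
```

```text
corner top [(np.float64(0.066), [451.7, -231.7], np.float64(308.1)), (np.float64(0.066), [451.6, -231.8], np.float64(308.1)), (np.float64(0.066), [451.6, -231.7], np.float64(308.1))]
corner side [(np.float64(0.091), [451.1, -231.3], np.float64(305.5)), (np.float64(0.092), [451.0, -231.6], np.float64(306.1)), (np.float64(0.092), [451.1, -231.5], np.float64(306.2))]
tee top [(np.float64(0.083), [587.6, -375.9], np.float64(47.6)), (np.float64(0.083), [587.5, -376.0], np.float64(47.9)), (np.float64(0.268), [568.0, -382.4], np.float64(169.1))]
tee side [(np.float64(0.059), [585.1, -377.2], np.float64(48.1)), (np.float64(0.059), [585.3, -377.4], np.float64(48.1)), (np.float64(0.182), [568.5, -382.3], np.float64(165.6))]
cross top [(np.float64(0.208), [451.3, -82.9], np.float64(37.3)), (np.float64(0.208), [451.3, -82.9], np.float64(217.3)), (np.float64(0.208), [451.3, -82.9], np.float64(127.3))]
cross side [(np.float64(0.169), [452.3, -83.6], np.float64(35.1)), (np.float64(0.169), [452.3, -83.6], np.float64(215.1)), (np.float64(0.169), [452.3, -83.6], np.float64(125.1))]
straight top [(np.float64(0.088), [441.3, -370.8], np.float64(50.9)), (np.float64(0.088), [441.3, -370.8], np.float64(230.9)), (np.float64(0.088), [441.5, -370.7], np.float64(50.8))]
straight side [(np.float64(0.064), [440.8, -371.3], np.float64(52.4)), (np.float64(0.064), [440.8, -371.3], np.float64(52.8)), (np.float64(0.064), [440.8, -371.3], np.float64(232.8))]
short_corner top [(np.float64(0.069), [570.2, -103.9], np.float64(20.4)), (np.float64(0.069), [570.2, -103.9], np.float64(20.4)), (np.float64(0.069), [570.2, -103.9], np.float64(20.2))]
short_tee top [(np.float64(0.073), [576.6, -234.3], np.float64(20.5)), (np.float64(0.073), [576.6, -234.3], np.float64(20.4)), (np.float64(0.073), [576.5, -234.2], np.float64(20.7))]
```

View pics/fit1.png

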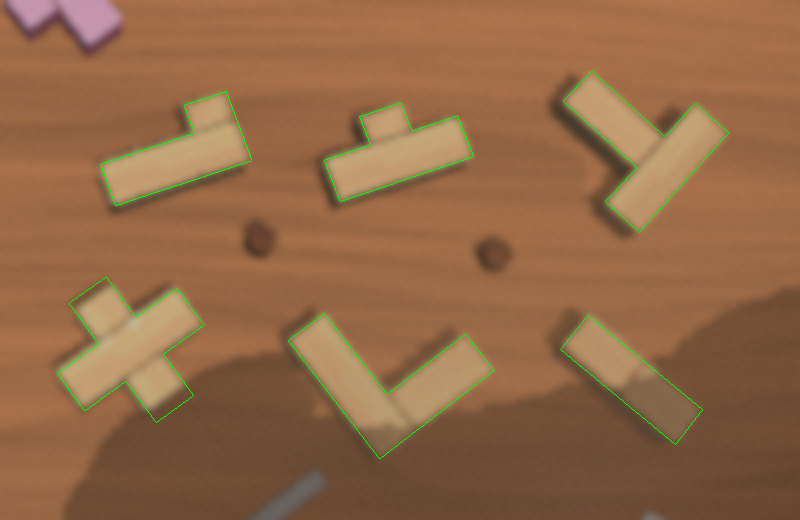

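View pics/tray.png

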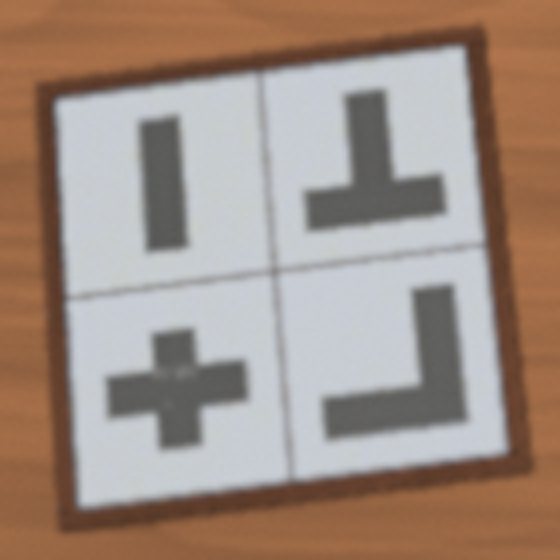

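Run:
```python
from h import *
G={c:pickle.load(open(c+'0.pkl','rb')) for c in ['top','side']}
a=cv2.resize(G['side']['frame'][180:240,300:380,::-1],None,fx=5,fy=5,interpolation=cv2.INTER_CUBIC)
b=cv2.resize(G['side']['frame'][275:335,190:270,::-1],None,fx=5,fy=5,interpolation=cv2.INTER_CUBIC)
cv2.imwrite('pics/cross_side.png',np.hstack([a,b]))
R=pickle.load(open('masks0.pkl','rb'))
for L in [28,30,32,34,36,38,42]:
    B['cross']=[(-42,42,-13,13),(-13,13,-L,L)]
    for c,i in [('top',1),('side',0)]:
        f=fit('cross',R['cross_piece',c][i]['pixels'],G[c],0,.026)
        print(L,c,round(f[0][0],3),np.round(f[0][1][:2]*1000,1),np.degrees(f[0][1][2]).round(1))
# tray outline masks by threshold
im=G['top']['frame']; hsv=cv2.cvtColor(im,cv2.COLOR_RGB2HSV)
d=((hsv[:,:,1]<70)&(hsv[:,:,2]<150)).astype(np.uint8); d[:105]=0;d[235:]=0;d[:,:150]=0;d[:,275:]=0
n,l,st,ce=cv2.connectedComponentsWithStats(d)
for i in range(1,n):
    if st[i,4]>100: print(i,st[i],ce[i])
```

```text
28 top 0.154 [451.1 -83.2] 126.8
28 side 0.174 [452.  -83.7] 127.1
30 top 0.131 [451.1 -83.1] 127.0
30 side 0.14 [452.  -83.6] 127.0
32 top 0.113 [451.1 -83.1] 126.9
32 side 0.106 [451.9 -83.7] 126.9
34 top 0.113 [451.3 -83. ] 126.9
34 side 0.076 [452.4 -83.5] 127.0
36 top 0.137 [451.2 -82.9] 127.5
36 side 0.074 [452.3 -83.5] 126.0
38 top 0.162 [451.2 -82.8] 127.3
38 side 0.107 [452.3 -83.6] 126.1
42 top 0.208 [451.3 -82.9] 37.3
42 side 0.169 [452.3 -83.6] 35.1
1 [153 111 115 117 513] [205.10136452 167.7582846 ]
2 [216 122  36  36 589] [232.65704584 143.66893039]
3 [175 129  12  34 344] [180.36918605 145.88081395]
5 [221 171  36  39 625] [242.4992 194.3712]
6 [167 182  35  30 568] [183.875      196.60211268]
```

View pics/cross_side.png

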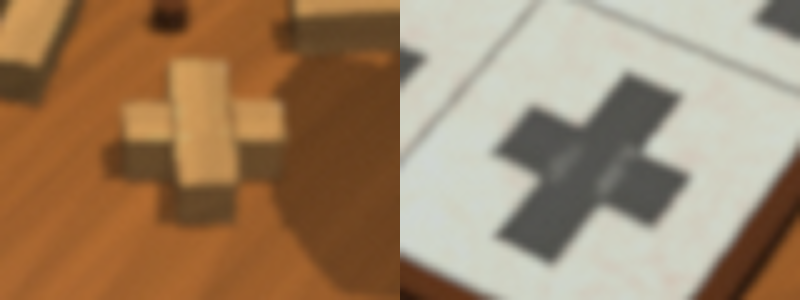

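Run:
```python
from h import *
B['cross']=[(-42,42,-13,13),(-13,13,-34.5,34.5)]
G={c:pickle.load(open(c+'0.pkl','rb')) for c in ['top','side']}
rois={'top':(105,235,150,275),'side':(205,360,110,325)}
pts={'top':{'tee':(233,150),'straight':(180,146),'corner':(245,200),'cross':(184,197)},'side':{'tee':(215,247),'straight':(175,283),'corner':(283,262),'cross':(228,308)}}
tr={}
for c,(r0,r1,c0,c1) in rois.items():
    im=G[c]['frame']; hsv=cv2.cvtColor(im,cv2.COLOR_RGB2HSV)
    gray=cv2.cvtColor(im,cv2.COLOR_RGB2GRAY).astype(int)
    d=((hsv[:,:,1]<75)&(gray<150)).astype(np.uint8); m=np.zeros_like(d); m[r0:r1,c0:c1]=d[r0:r1,c0:c1]
    n,l,st,ce=cv2.connectedComponentsWithStats(m)
    for s,p in pts[c].items():
        i=np.argmin([np.hypot(*(ce[k]-p)) if st[k,4]>150 else 1e9 for k in range(n)])
        f=fit(s,l==i,G[c],.010,.0101)
        tr[s,c]=f[0][1]; print(c,s,ce[i].round(),st[i,4],round(f[0][0],3),np.round(f[0][1][:2]*1000,1),np.degrees(f[0][1][2]).round(1)%360,'next',round(f[-1][0],3))
for c in rois:
    P={s:tr[s,c][:2]*1000 for s in pts[c]}
    print(c,{a+b:np.linalg.norm(P[a]-P[b]).round(1) for a in P for b in P if a<b})
pickle.dump(tr,open('tray0.pkl','wb'))
```

```text
top tee [233. 144.] 596 0.086 [612.  159.8] 9.1 next 0.385
top straight [180. 146.] 346 0.093 [592.2 284.3] 9.2 next 0.093
top corner [243. 194.] 638 0.088 [487.5 139.7] 9.100000000000023 next 0.09
top cross [184. 197.] 569 0.088 [467.8 264.7] 98.2 next 0.234
side tee [217. 243.] 589 0.085 [610.9 158.7] 9.3 next 0.378
side straight [174. 283.] 444 0.077 [591.2 283.1] 9.0 next 0.078
side corner [272. 261.] 666 0.085 [486.5 138.7] 9.6 next 0.085
side cross [228. 308.] 817 0.066 [466.5 263.2] 98.9 next 0.228
top {'straighttee': np.float64(126.1), 'cornertee': np.float64(126.1), 'cornerstraight': np.float64(178.5), 'cornercross': np.float64(126.5), 'crosstee': np.float64(178.3), 'crossstraight': np.float64(125.9)}
side {'straighttee': np.float64(126.0), 'cornertee': np.float64(126.0), 'cornerstraight': np.float64(178.3), 'cornercross': np.float64(126.0), 'crosstee': np.float64(178.2), 'crossstraight': np.float64(126.2)}
```

Emit:
move_arm(motion=[[[60,115,0],[0,0,0.08]],[[120,230,0],[0,0,0.16]],[[195,373,-60],[0,0,0.242]],[[195,373,-92],[0,0,0.242]],[[195,373,-92],[0,0,0.242]],[[195,373,-92],[0,0,0.242]],[[195,373,-92],[0,0,0.242]],[[195,373,-92],[0,0,0.242]],[[195,373,-92],[0,0,0.242]],[[195,373,-92],[0,0,0.242]],[[195,373,-92],[0,0,0.242]],[[195,373,-92],[0,0,0.242]]], jaw=60, grip_force=40)

```text
clock: 2.25
position: [0.4433, -0.2011, 0.13]
tool_rot: [3.141, -0.0, 0.65]
force: [-0.2, 0.8, -0.6]
grip_width: 0.0603
```

```bash
cat >> h.py <<'E'
from scipy.spatial.transform import Rotation as Ro
B['cross']=[(-42,42,-13,13),(-13,13,-34.5,34.5)]
def wristT(s,g):
    T=np.eye(4); T[:3,:3]=Ro.from_euler('xyz',s['tool_rot']).as_matrix(); T[:3,3]=s['position']; return T@g['mount']
def wrist_fit(shape,tag,pose=None,z0=0,z1=.026,label=None):
    s=observe(); g=grab_frame('wrist'); T=wristT(s,g); print(np.round(s['position'],4),np.round(s['tool_rot'],4),'t',s['clock'],'w',s['grip_width'])
    im=g['frame'][:,:,::-1].copy()
    out=[]
    for o in outline_of(label or shape+'_piece','wrist'):
        f=fit(shape,o['pixels'],g,z0,z1,T); print(round(o['score'],2),np.round(o['pixel']),round(f[0][0],3),np.round(f[0][1][:2]*1000,1),np.degrees(f[0][1][2]).round(1)%360)
        r=render(shape,f[0][1],g,z0,z1,T); cs,_=cv2.findContours((r>127).astype(np.uint8),0,1); cv2.drawContours(im,cs,-1,(0,255,0),1)
    if pose is not None:
        r=render(shape,pose,g,z0,z1,T); cs,_=cv2.findContours((r>127).astype(np.uint8),0,1); cv2.drawContours(im,cs,-1,(255,0,0),1)
    cv2.imwrite(f'pics/{tag}.png',im); return g,T
E
python3 - <<'E'
from h import *
wrist_fit('corner','w1',np.array([.4514,-.2315,np.radians(307.3)]))
E
```

```text
[ 0.4433 -0.2011  0.13  ] [ 3.1412e+00 -1.0000e-04  6.4970e-01] t 2.25 w 0.06032802893073954
0.81 [330. 218.] 0.049 [ 451.2 -234.1] 307.8
```

View pics/w1.png

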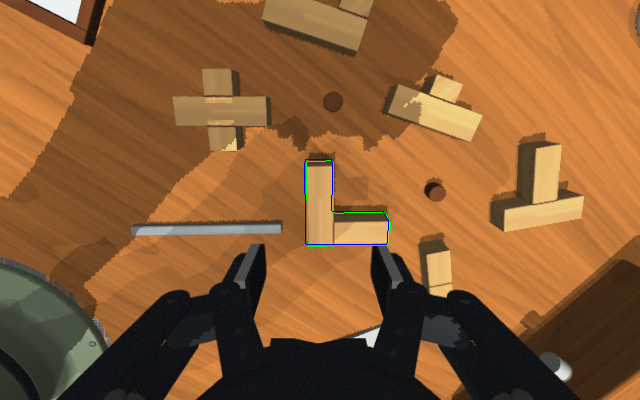

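Emit:
move_arm(motion=[[[0,0,-40],[0,0,0.004]],[[0,0,-75],[0,0,0.004]],[[0,0,-92],[0,0,0.004]],[[0,0,-100],[0,0,0.004]],[[0,0,-100],[0,0,0.004]],[[0,0,-100],[0,0,0.004]]])

```text
clock: 3.1
position: [0.4438, -0.2007, 0.0305]
tool_rot: [3.141, -0.001, 0.655]
force: [-0.2, -0.4, 0.4]
grip_width: 0.0601
```

Emit:
move_arm(motion=[[[0,0,0],[0,0,0]],[[0,0,0],[0,0,0]],[[0,0,0],[0,0,0]],[[0,0,0],[0,0,0]],[[0,0,0],[0,0,0]],[[0,0,0],[0,0,0]]], jaw=15, grip_force=40)

```text
clock: 3.85
position: [0.4434, -0.2005, 0.0298]
tool_rot: [-3.142, 0.0, 0.655]
force: [0.1, -0.4, 0.8]
grip_width: 0.0146
```

Run:
```python
from h import *
for n in ['wrist','side','top']:
    g=grab_frame(n); im=g['frame'][:,:,::-1]
    if n=='side': im=cv2.resize(im[100:260,280:480],None,fx=3,fy=3)
    if n=='top': im=cv2.resize(im[150:280,320:480],None,fx=4,fy=4)
    cv2.imwrite(f'pics/{n}2.png',im)
```

```text
(no output)
```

View pics/wrist2.png

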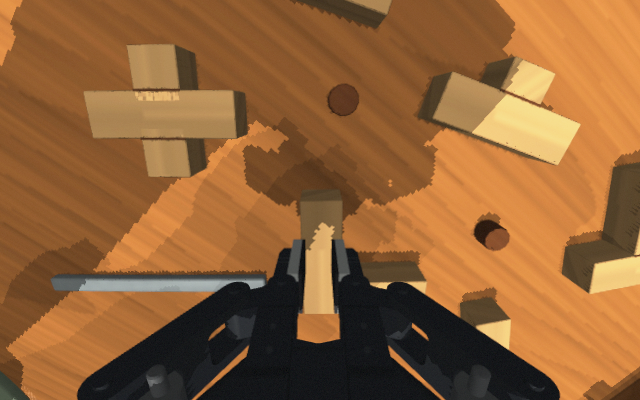

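View pics/side2.png

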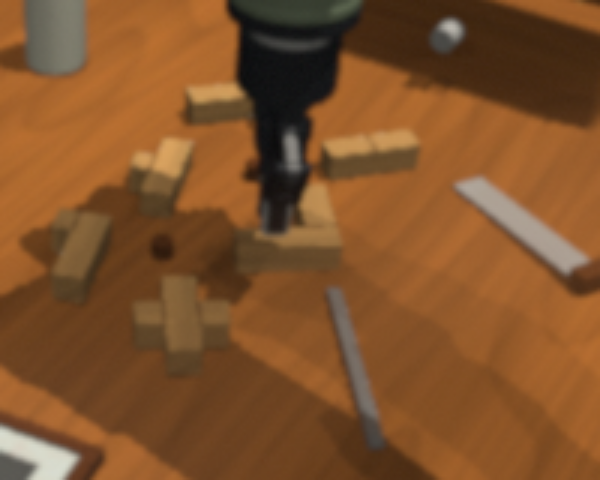

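Run:
```python
from h import *
s=observe(); print(s['position'],s['grip_width'],s['force'],s['qpos'])
p=s['position']
g=grab_frame('side'); im=g['frame'][:,:,::-1]
o=(310,140); c=cv2.resize(im[140:240,310:430],None,fx=6,fy=6,interpolation=cv2.INTER_CUBIC)
for dz,col in [(0,(0,0,255)),(-.006,(0,255,0)),(-.025,(255,0,0))]:
    q=(proj([[p[0],p[1],p[2]+dz]],g)[0]-o+.5)*6; print(q); cv2.circle(c,tuple(np.round(q).astype(int).tolist()),4,col,-1)
cv2.imwrite('pics/side3.png',c)
g=grab_frame('wrist'); c=cv2.resize(g['frame'][180:350,220:430,::-1],None,fx=3.5,fy=3.5,interpolation=cv2.INTER_CUBIC); cv2.imwrite('pics/w3.png',c)
```

```text
[ 0.44341115 -0.20051034  0.02977696] 0.015446721975783973 [ 0.10427157 -0.47478563 -1.05470078] [ 0.40932773  0.6236058  -0.140632    2.08686326  0.19209163  0.44301215
 -0.79514534]
[362.74184461 227.30948046]
[361.57035034 239.34891852]
[357.90398747 276.92181127]
```

View pics/side3.png

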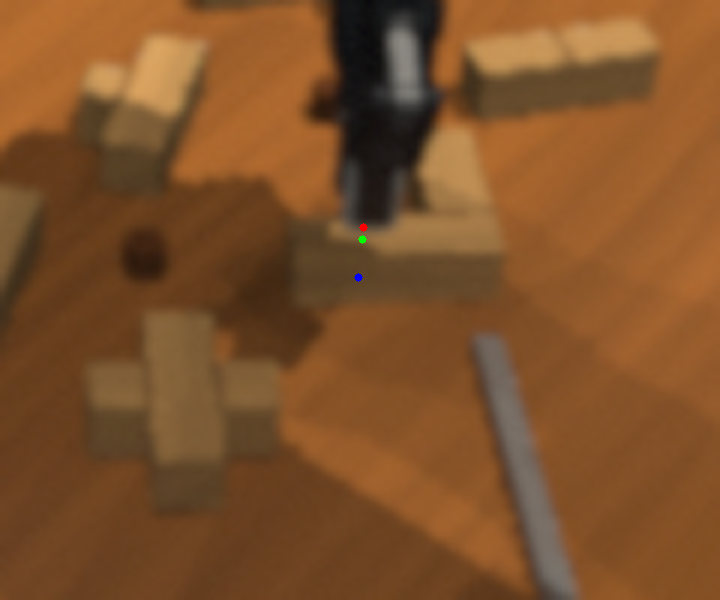

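View pics/w3.png

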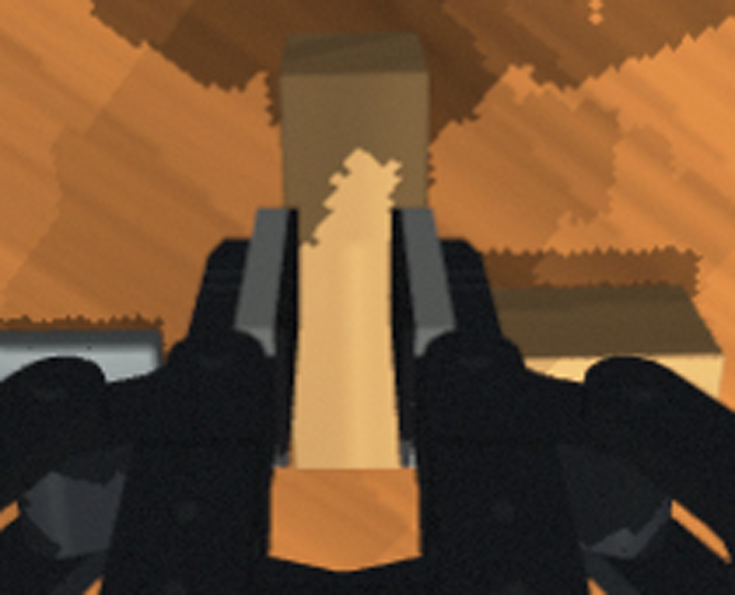

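The jaws closed to 15 mm without meeting the wood. In the side view the fingertips end at about the TCP height (30 mm), above the 26 mm wood, so the stated 25 mm tip lead doesn't hold here. I'll reopen and go lower in steps, watching the force.

Emit:
move_arm(motion=[[[0,0,8],[0,0,0]],[[0,0,8],[0,0,0]],[[0,0,8],[0,0,0]],[[0,0,8],[0,0,0]],[[0,0,0],[0,0,0]],[[0,0,-8],[0,0,0]],[[0,0,-12],[0,0,0]],[[0,0,-15],[0,0,0]],[[0,0,-15],[0,0,0]]], jaw=60)

```text
clock: 5.22
position: [0.4434, -0.2004, 0.0146]
tool_rot: [-3.141, 0.0, 0.655]
force: [0.7, 0.1, 1.3]
grip_width: 0.06
```

Run:
```python
from h import *
s=observe(); print(s['position'],s['grip_width'],s['force'])
p=s['position']
g=grab_frame('side'); im=g['frame'][:,:,::-1]
o=(310,140); c=cv2.resize(im[140:240,310:430],None,fx=6,fy=6,interpolation=cv2.INTER_CUBIC)
for dz,col in [(0,(0,0,255)),(-.006,(0,255,0))]:
    q=(proj([[p[0],p[1],p[2]+dz]],g)[0]-o+.5)*6; print(q); cv2.circle(c,tuple(np.round(q).astype(int).tolist()),4,col,-1)
cv2.imwrite('pics/side4.png',c)
```

```text
[ 0.4433526  -0.20044435  0.01460883] 0.059957584583159834 [0.65100952 0.10815314 1.25894593]
[359.83655575 257.71693347]
[358.68143445 269.54519821]
```

View pics/side4.png

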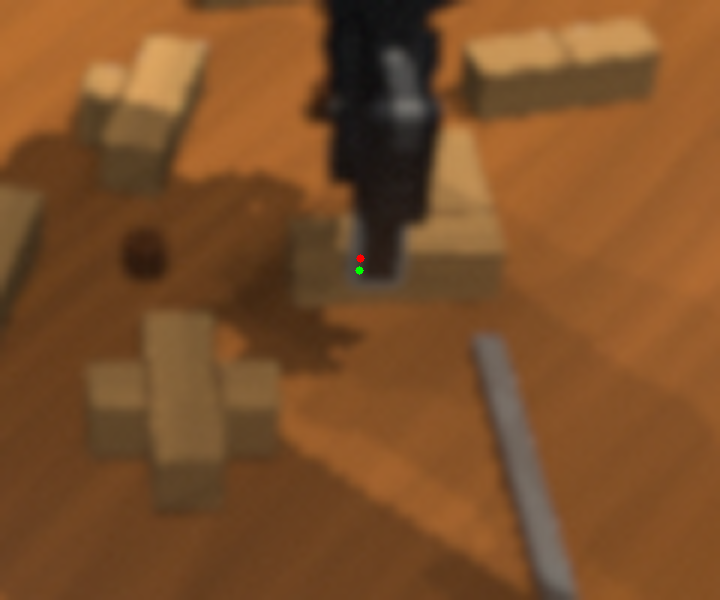

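Run:
```python
from h import *
s=observe(); p=s['position']; R=Ro.from_euler('xyz',s['tool_rot']).as_matrix()
g=grab_frame('side')
for y in (-.03,.03):
  for z in (-.01,0,.01,.02):
    print(y,z,[((proj([p+R@[x,y,z]],g)[0]-(310,140)+.5)*6).round().tolist() for x in (-.011,0,.011)])
```

```text
-0.03 -0.01 [[400.0, 283.0], [372.0, 284.0], [344.0, 284.0]]
-0.03 0 [[397.0, 303.0], [370.0, 304.0], [342.0, 305.0]]
-0.03 0.01 [[395.0, 323.0], [368.0, 324.0], [340.0, 324.0]]
-0.03 0.02 [[393.0, 343.0], [366.0, 343.0], [338.0, 344.0]]
0.03 -0.01 [[379.0, 192.0], [352.0, 193.0], [325.0, 193.0]]
0.03 0 [[377.0, 212.0], [350.0, 212.0], [324.0, 213.0]]
0.03 0.01 [[375.0, 232.0], [349.0, 232.0], [322.0, 233.0]]
0.03 0.02 [[373.0, 251.0], [347.0, 251.0], [320.0, 252.0]]
```

Emit:
move_arm(motion=[[[0,0,-4],[0,0,0]],[[0,0,-8],[0,0,0]],[[0,0,-11],[0,0,0]],[[0,0,-11],[0,0,0]]])

```text
clock: 5.82
position: [0.4433, -0.2004, 0.0035]
tool_rot: [-3.141, 0.0, 0.655]
force: [-0.2, -0.9, -0.7]
grip_width: 0.0598
```

Run:
```python
from h import *
s=observe(); print(s['position'],s['grip_width'],s['force'])
p=s['position'];R=Ro.from_euler('xyz',s['tool_rot']).as_matrix()
g=grab_frame('side'); im=g['frame'][:,:,::-1]
o=(310,140); c=cv2.resize(im[140:240,310:430],None,fx=6,fy=6,interpolation=cv2.INTER_CUBIC)
for z in (-.01,0,.01):
  for x in (-.011,.011):
    q=(proj([p+R@[x,-.03,z]],g)[0]-o+.5)*6; cv2.circle(c,tuple(np.round(q).astype(int).tolist()),3,(0,0,255) if z else (0,255,0),-1)
cv2.imwrite('pics/side5.png',c)
```

```text
[ 0.44329346 -0.20039401  0.00351156] 0.059834966128241455 [-0.15742662 -0.89684173 -0.73079274]
```

View pics/side5.png

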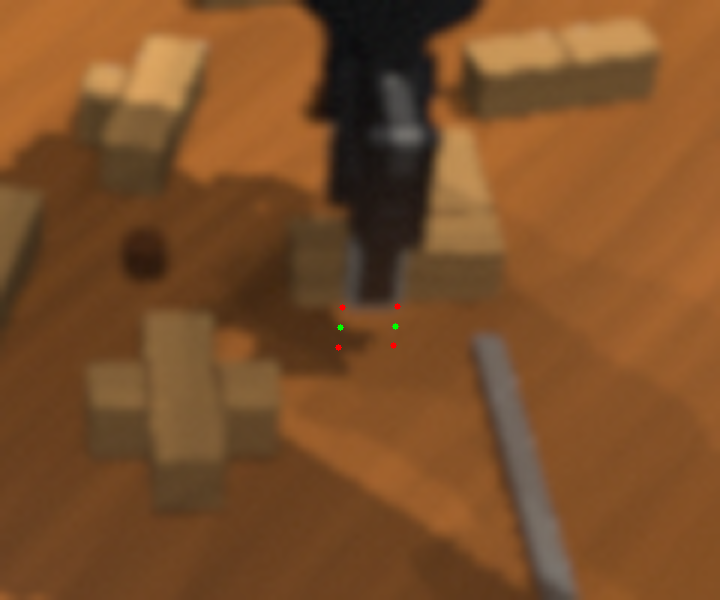

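Emit:
move_arm(motion=[[[0,0,0],[0,0,0]],[[0,0,0],[0,0,0]],[[0,0,0],[0,0,0]],[[0,0,0],[0,0,0]],[[0,0,0],[0,0,0]]], jaw=15, grip_force=40)

```text
clock: 6.5
position: [0.4437, -0.2006, 0.0041]
tool_rot: [3.141, -0.0, 0.655]
force: [-0.2, -0.3, 5.7]
grip_width: 0.0248
```

Run:
```python
from h import *
g=grab_frame('wrist'); c=cv2.resize(g['frame'][140:350,220:470,::-1],None,fx=3,fy=3,interpolation=cv2.INTER_CUBIC); cv2.imwrite('pics/w6.png',c)
```

```text
(no output)
```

View pics/w6.png

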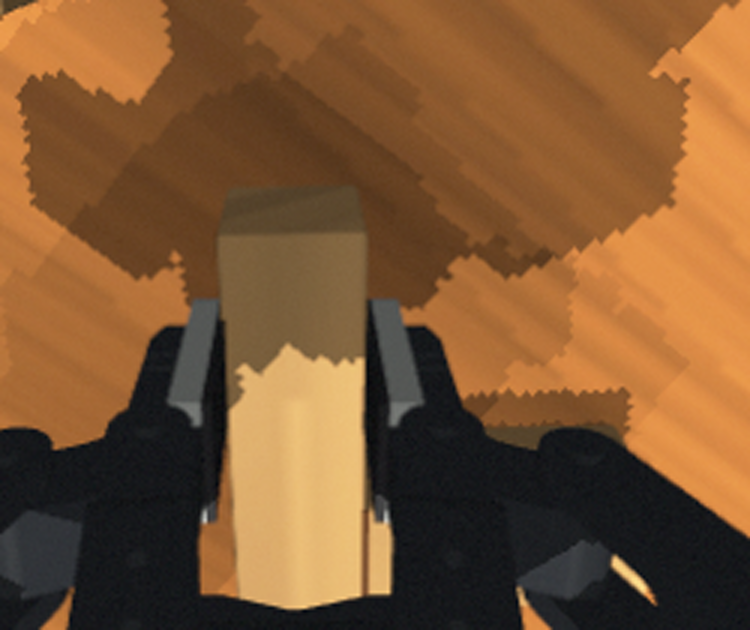

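Emit:
move_arm(motion=[[[0,0,30],[0,0,0]],[[0,0,70],[0,0,0]],[[2,50,75],[0,0,0.16]],[[4,105,75],[0,0,0.33]],[[6,165,75],[0,0,0.51]],[[8,220,75],[0,0,0.69]],[[11,280,75],[0,0,0.87]],[[13,330,75],[0,0,1.03]],[[13,347.5,75],[0,0,1.076]],[[13,347.5,75],[0,0,1.076]],[[13,347.5,75],[0,0,1.076]],[[13,347.5,75],[0,0,1.076]]])

```text
clock: 8.05
position: [0.4566, 0.1456, 0.0788]
tool_rot: [-3.141, 0.001, 1.728]
force: [-0.5, 0.4, -1.3]
grip_width: 0.0248
```

Run:
```python
from h import *
tr=pickle.load(open('tray0.pkl','rb'))
g,T=wrist_fit('corner','w7',None,.071,.097)
im=cv2.imread('pics/w7.png')
for s in ['corner','tee','cross','straight']:
    po=(tr[s,'top']+tr[s,'side'])/2
    r=render(s,po,g,.01,.0101,T); cs,_=cv2.findContours((r>127).astype(np.uint8),0,1); cv2.drawContours(im,cs,-1,(0,0,255),1)
cv2.imwrite('pics/w7.png',im)
```

```text
[0.4566 0.1456 0.0788] [-3.1414e+00  6.0000e-04  1.7281e+00] t 8.05 w 0.024831786516184378
0.6 [320. 274.] 0.2 [431.3 124.3] 190.5
```

View pics/w7.png

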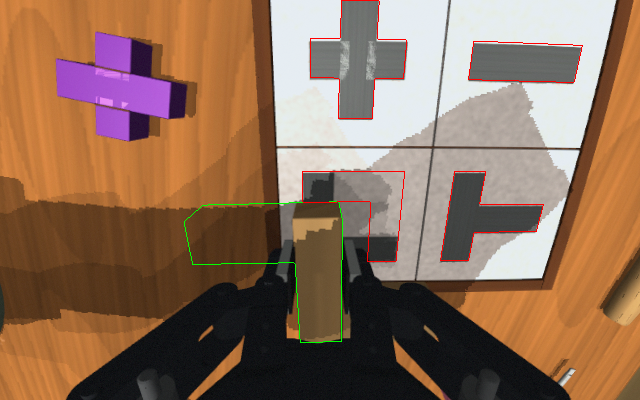

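Emit:
move_arm(motion=[[[0,0,-30],[0,0,0]],[[0,0,-52],[0,0,0]],[[0,0,-60],[0,0,0]],[[0,0,-63.5],[0,0,0]],[[0,0,-63.5],[0,0,0]]])

```text
clock: 8.78
position: [0.4567, 0.147, 0.0157]
tool_rot: [3.141, -0.0, 1.731]
force: [0.6, -0.1, -0.1]
grip_width: 0.0251
```

Run:
```python
from h import *
tr=pickle.load(open('tray0.pkl','rb'))
s=observe(); print(s['position'],s['tool_rot'],s['force'])
g=grab_frame('wrist');cv2.imwrite('pics/w8.png',g['frame'][:,:,::-1])
g=grab_frame('side');c=cv2.resize(g['frame'][190:330,170:350,::-1],None,fx=4,fy=4,interpolation=cv2.INTER_CUBIC);cv2.imwrite('pics/s8.png',c)
```

```text
[0.45665948 0.14700382 0.01569329] [ 3.14110457e+00 -6.38505642e-05  1.73055875e+00] [ 0.58632842 -0.08643222 -0.14850582]
```

View pics/w8.png

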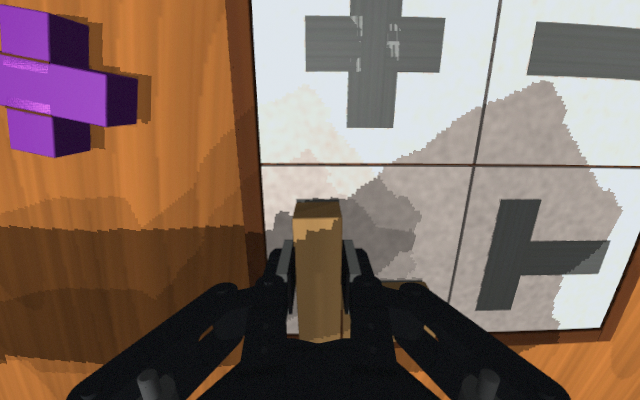

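View pics/s8.png

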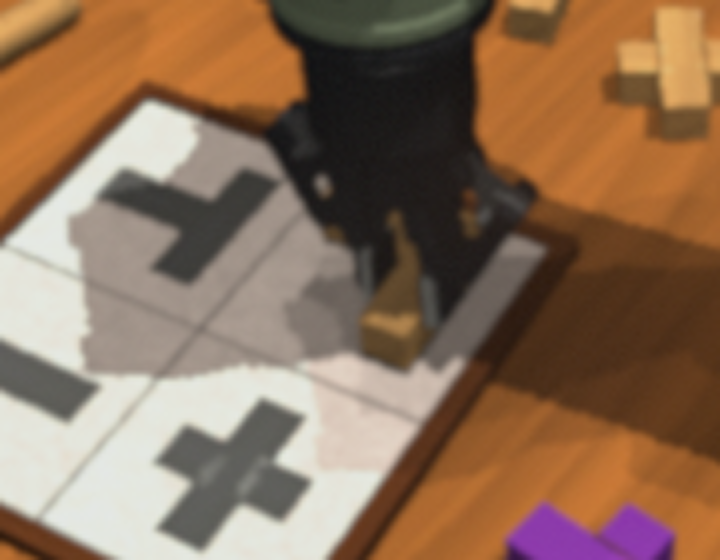

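Emit:
move_arm(motion=[[[0,0,-1.2],[0,0,0]],[[0,0,-1.2],[0,0,0]]])

```text
clock: 9.12
position: [0.4565, 0.147, 0.0142]
tool_rot: [3.141, 0.0, 1.731]
force: [0.2, -0.6, 0.0]
grip_width: 0.0248
```

Emit:
move_arm(motion=[[[0,0,0],[0,0,0]],[[0,0,0],[0,0,0]],[[0,0,0],[0,0,0]],[[0,0,5],[0,0,0]],[[0,0,40],[0,0,0]],[[0,0,85],[0,0,-0.05]],[[17,-60,100],[0,0,-0.2]],[[34,-122,100],[0,0,-0.37]],[[51,-184,100],[0,0,-0.55]],[[68,-246,100],[0,0,-0.73]],[[84,-308,100],[0,0,-0.89]],[[100,-368,100],[0,0,-0.895]]], jaw=55)

```text
clock: 10.62
position: [0.5547, -0.215, 0.1146]
tool_rot: [3.141, -0.0, 0.834]
force: [0.8, 0.8, -0.0]
grip_width: 0.0548
```

Emit:
move_arm(motion=[[[15,-55,0],[0,0,0]],[[39,-145,0],[0,0,0]],[[39,-145,-20],[0,0,0]],[[39,-145,-20],[0,0,0]],[[39,-145,-20],[0,0,0]]])

```text
clock: 11.25
position: [0.5934, -0.3573, 0.0944]
tool_rot: [-3.141, -0.001, 0.836]
force: [0.1, -0.0, 0.5]
grip_width: 0.0555
```

```bash
cat >> h.py <<'E'
def overlay(cam,shape,poses,roi,sc,tag,label=None,z=(.01,.036)):
    g=grab_frame(cam); x0,x1,y0,y1=roi
    c=cv2.resize(g['frame'][y0:y1,x0:x1,::-1],None,fx=sc,fy=sc,interpolation=cv2.INTER_CUBIC)
    for sh,p,z0,z1,col in poses:
        r=render(sh,p,g,z0,z1,None,sc,(x0,y0),(c.shape[1],c.shape[0])); cs,_=cv2.findContours((r>127).astype(np.uint8),0,1); cv2.drawContours(c,cs,-1,col,1)
    cv2.imwrite(f'pics/{tag}.png',c)
    for o in outline_of(shape+'_piece',cam):
        f=fit(shape,o['pixels'],g,z[0],z[1]); print(cam,round(o['score'],2),np.round(o['pixel']),round(f[0][0],3),np.round(f[0][1][:2]*1000,1),np.degrees(f[0][1][2]).round(1)%360)
E
python3 - <<'E'
from h import *
tr=pickle.load(open('tray0.pkl','rb'))
wrist_fit('tee','w9',np.array([.5863,-.3766,np.radians(47.9)]))
overlay('top','corner',[('corner',tr['corner','top'],.01,.036,(0,255,0))],(140,280,100,240),4,'t9')
overlay('side','corner',[('corner',tr['corner','side'],.01,.036,(0,255,0))],(170,350,190,330),4,'s9')
E
```

```text
[ 0.5934 -0.3573  0.0944] [-3.1411e+00 -7.0000e-04  8.3630e-01] t 11.25 w 0.05550095068085051
0.58 [327. 240.] 0.1 [ 586.8 -377.5] 46.8
top 0.87 [243. 197.] 0.123 [487.9 139.6] 10.5
top 0.3 [345. 160.] 0.312 [586.2 -95.9] 19.80000000000001
side 0.67 [272. 252.] 0.064 [487.3 139. ] 11.8
```

View pics/t9.png

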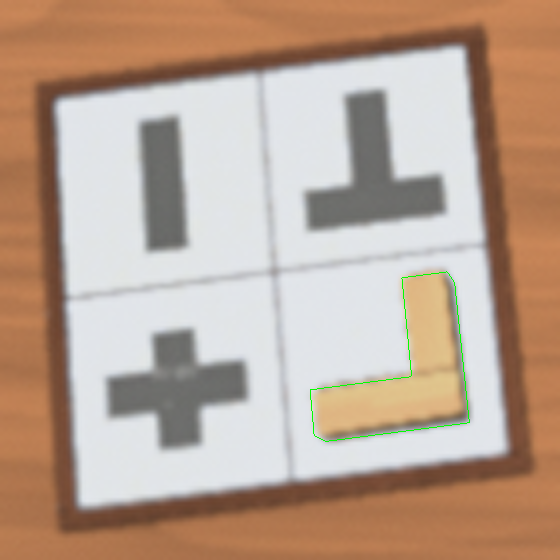

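View pics/s9.png

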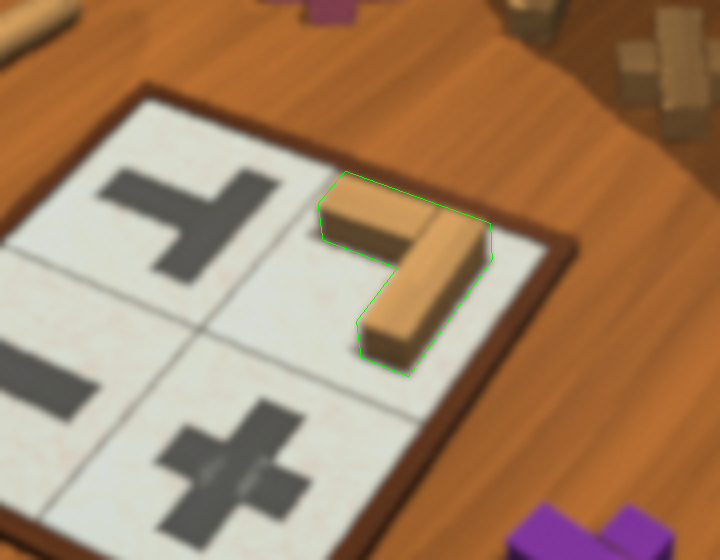

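View pics/w9.png

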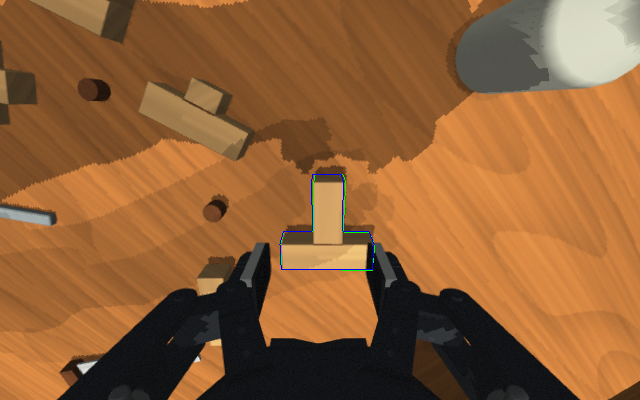

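Emit:
move_arm(motion=[[[2.5,-9.2,0],[0,0,0]],[[2.5,-9.2,-30],[0,0,0]],[[2.5,-9.2,-65],[0,0,0]],[[2.5,-9.2,-84],[0,0,0]],[[2.5,-9.2,-91],[0,0,0]],[[2.5,-9.2,-91],[0,0,0]]])

```text
clock: 12.3
position: [0.5961, -0.3676, 0.0035]
tool_rot: [3.141, -0.0, 0.836]
force: [0.4, 0.2, -0.2]
grip_width: 0.055
```

Emit:
move_arm(motion=[[[0,0,0],[0,0,0]],[[0,0,0],[0,0,0]],[[0,0,0],[0,0,0]],[[0,0,0],[0,0,0]],[[0,0,0],[0,0,0]]], jaw=15)

```text
clock: 12.92
position: [0.5964, -0.3677, 0.0043]
tool_rot: [3.14, -0.0, 0.836]
force: [-1.3, 0.3, 7.4]
grip_width: 0.0252
```

Emit:
move_arm(motion=[[[0,0,30],[0,0,0]],[[0,0,70],[0,0,0]],[[3,50,76],[0,0,-0.08]],[[6,107,76],[0,0,-0.16]],[[9,164,76],[0,0,-0.24]],[[12,221,76],[0,0,-0.32]],[[15,278,76],[0,0,-0.4]],[[18,335,76],[0,0,-0.48]],[[21,392,76],[0,0,-0.56]],[[24,449,76],[0,0,-0.62]],[[28,500,76],[0,0,-0.675]],[[28.5,529,76],[0,0,-0.675]]])

```text
clock: 14.42
position: [0.6242, 0.1653, 0.0796]
tool_rot: [-3.14, -0.001, 0.163]
force: [0.2, -0.7, -0.6]
grip_width: 0.0246
```

Emit:
move_arm(motion=[[[0,0,0],[0,0,0]],[[0,0,0],[0,0,0]]])

```text
clock: 14.68
position: [0.6245, 0.1608, 0.0794]
tool_rot: [3.141, -0.0, 0.16]
force: [-0.6, -1.6, -0.7]
grip_width: 0.0251
```

Emit:
move_arm(motion=[[[0,0.3,-30],[0,0,0]],[[0,0.3,-52],[0,0,0]],[[0,0.3,-60],[0,0,0]],[[0,0.3,-65],[0,0,0]],[[0,0.3,-65],[0,0,0]]])

```text
clock: 15.3
position: [0.6248, 0.1618, 0.0147]
tool_rot: [-3.142, -0.001, 0.16]
force: [0.1, 0.5, -0.5]
grip_width: 0.0248
```

Emit:
move_arm(motion=[[[0,0,0],[0,0,0]],[[0,0,0],[0,0,0]],[[0,0,0],[0,0,0]],[[0,0,5],[0,0,0]],[[0,0,40],[0,0,0]],[[0,0,75],[0,0,0.15]],[[-26,-45,75],[0,0,0.33]],[[-52,-90,75],[0,0,0.51]],[[-78,-135,75],[0,0,0.69]],[[-104,-180,75],[0,0,0.87]],[[-130,-225,75],[0,0,1.05]],[[-155.5,-268,75],[0,0,1.23]]], jaw=55)

```text
clock: 16.8
position: [0.468, -0.1076, 0.0895]
tool_rot: [3.141, 0.0, 1.397]
force: [0.8, -1.2, -0.2]
grip_width: 0.055
```

Emit:
move_arm(motion=[[[0,0,0],[0,0,0.18]],[[0,0,0],[0,0,0.36]],[[0,0,0],[0,0,0.54]],[[0,0,0],[0,0,0.72]],[[0,0,0],[0,0,0.825]],[[0,0,0],[0,0,0.825]],[[0,0,0],[0,0,0.825]]])

```text
clock: 17.68
position: [0.4689, -0.1062, 0.0892]
tool_rot: [-3.142, 0.0, 2.213]
force: [0.0, -0.9, -0.0]
grip_width: 0.0549
```

Run:
```python
from h import *
tr=pickle.load(open('tray0.pkl','rb'))
wrist_fit('cross','w10',np.array([.4518,-.0832,np.radians(126.9)]))
overlay('top','tee',[('tee',tr['tee','top'],.01,.036,(0,255,0)),('corner',tr['corner','top'],.01,.036,(0,255,0))],(140,280,100,240),4,'t10')
overlay('side','tee',[('tee',tr['tee','side'],.01,.036,(0,255,0))],(170,350,190,330),4,'s10')
```

```text
[ 0.4689 -0.1062  0.0892] [-3.1415e+00  3.0000e-04  2.2131e+00] t 17.675 w 0.05494053503584809
0.86 [523. 270.] 0.034 [672.5 -40.6] 37.7
0.7 [319. 170.] 0.056 [452.4 -83.7] 127.2
top 0.63 [226. 145.] 0.058 [611.6 161.9] 9.0
side 0.63 [218. 238.] 0.079 [610.  161.1] 9.5
side 0.22 [337. 209.] 0.347 [431.2 -50.6] 124.6
side 0.2 [254. 268.] 0.464 [476.7 183.4] 164.8
```

View pics/t10.png

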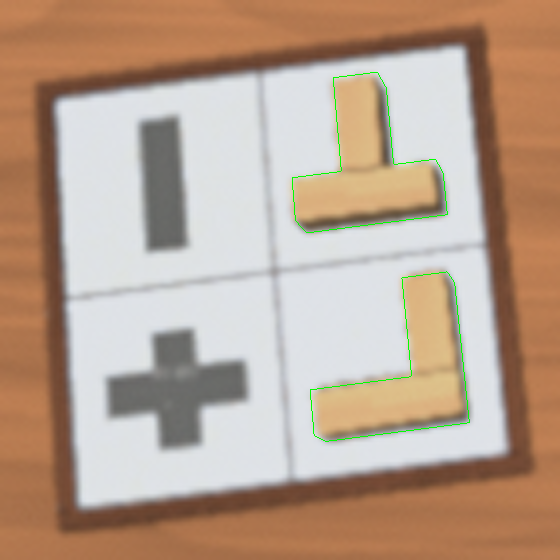

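View pics/s10.png

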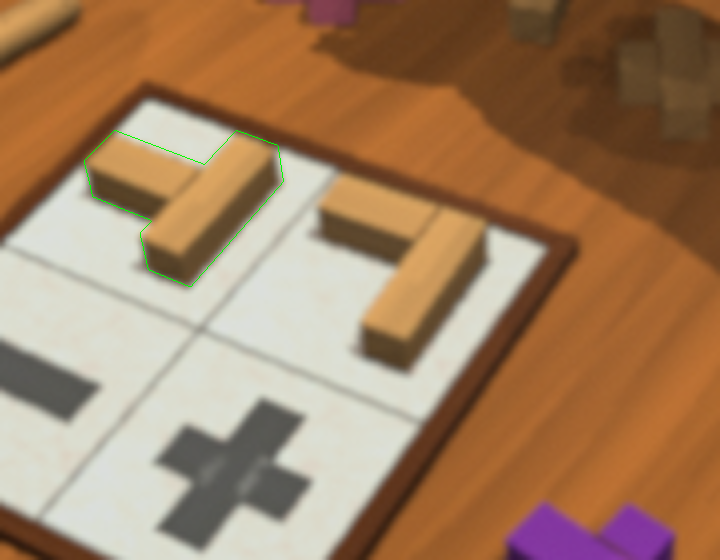

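View pics/w10.png

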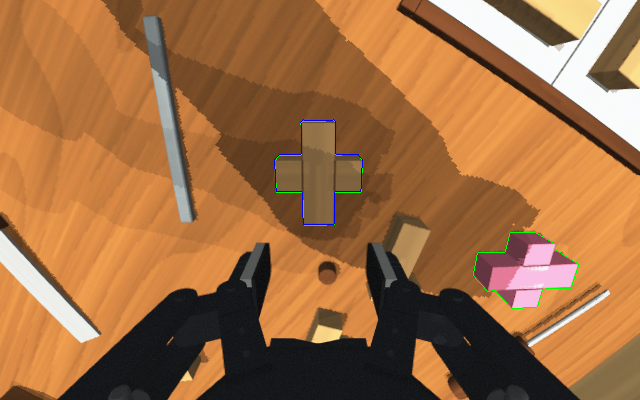

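Emit:
move_arm(motion=[[[0.5,-0.3,-30],[0,0,0.002]],[[0.5,-0.3,-62],[0,0,0.002]],[[0.5,-0.3,-79],[0,0,0.002]],[[0.5,-0.3,-86],[0,0,0.002]],[[0.5,-0.3,-86],[0,0,0.002]]])

```text
clock: 18.6
position: [0.4695, -0.1063, 0.0033]
tool_rot: [-3.142, 0.0, 2.218]
force: [0.6, -0.5, -0.2]
grip_width: 0.0548
```

Emit:
move_arm(motion=[[[0,0,0],[0,0,0]],[[0,0,0],[0,0,0]],[[0,0,0],[0,0,0]],[[0,0,0],[0,0,0]],[[0,0,0],[0,0,0]]], jaw=15)

```text
clock: 19.23
position: [0.4698, -0.1066, 0.0039]
tool_rot: [3.141, 0.001, 2.218]
force: [-2.4, 0.6, 10.3]
grip_width: 0.0248
```

Emit:
move_arm(motion=[[[0,0,30],[0,0,0]],[[0,0,70],[0,0,0]],[[0,50,76],[0,0,-0.08]],[[0,107,76],[0,0,-0.16]],[[1,164,76],[0,0,-0.24]],[[1,221,76],[0,0,-0.32]],[[2,278,76],[0,0,-0.4]],[[2.1,325,76],[0,0,-0.489]],[[2.1,341.8,76],[0,0,-0.489]],[[2.1,341.8,76],[0,0,-0.489]],[[2.1,341.8,76],[0,0,-0.489]],[[2.1,341.8,76],[0,0,-0.489]]])

```text
clock: 20.72
position: [0.4718, 0.234, 0.0791]
tool_rot: [-3.142, 0.0, 1.727]
force: [-0.1, -0.7, -1.2]
grip_width: 0.025
```

Emit:
move_arm(motion=[[[0,0,-30],[0,0,0]],[[0,0,-52],[0,0,0]],[[0,0,-60],[0,0,0]],[[0,0,-63],[0,0,0]],[[0,0,-63],[0,0,0]]])

```text
clock: 21.35
position: [0.4717, 0.2354, 0.0166]
tool_rot: [3.141, -0.0, 1.728]
force: [0.0, -0.2, -1.2]
grip_width: 0.0246
```

Emit:
move_arm(motion=[[[0,0,-2.2],[0,0,0]],[[0,0,-2.2],[0,0,0]]])

```text
clock: 21.6
position: [0.4716, 0.2354, 0.0141]
tool_rot: [3.141, -0.0, 1.729]
force: [-0.2, -0.8, -1.1]
grip_width: 0.0251
```

Emit:
move_arm(motion=[[[0,0,0],[0,0,0]],[[0,0,0],[0,0,0]],[[0,0,0],[0,0,0]],[[0,0,5],[0,0,0]],[[0,0,40],[0,0,0]],[[0,0,75],[0,0,-0.05]],[[-3,-50,80],[0,0,-0.15]],[[-5,-105,80],[0,0,-0.25]],[[-8,-160,80],[0,0,-0.35]],[[-10,-215,80],[0,0,-0.45]],[[-13,-270,80],[0,0,-0.55]],[[-15,-325,80],[0,0,-0.6]]], jaw=55)

```text
clock: 23.1
position: [0.4563, -0.0913, 0.0944]
tool_rot: [3.141, -0.0, 1.127]
force: [0.9, 0.1, 0.2]
grip_width: 0.0548
```

Emit:
move_arm(motion=[[[-3,-55,0],[0,0,-0.05]],[[-6,-110,0],[0,0,-0.1]],[[-9,-165,0],[0,0,-0.15]],[[-12,-220,0],[0,0,-0.2]],[[-15.5,-281,0],[0,0,-0.224]],[[-15.5,-281,0],[0,0,-0.224]],[[-15.5,-281,0],[0,0,-0.224]],[[-15.5,-281,0],[0,0,-0.224]]])

```text
clock: 24.1
position: [0.4414, -0.3694, 0.0941]
tool_rot: [-3.141, -0.0, 0.906]
force: [0.4, -0.3, -0.4]
grip_width: 0.0551
```

Run:
```python
from h import *
tr=pickle.load(open('tray0.pkl','rb'))
wrist_fit('straight','w11',np.array([.4411,-.3711,np.radians(51.8)]))
overlay('top','cross',[(s,tr[s,'top'],.01,.036,(0,255,0)) for s in ['tee','cross','corner']],(140,280,100,240),4,'t11')
overlay('side','cross',[('cross',tr['cross','side'],.01,.036,(0,255,0))],(170,350,190,330),4,'s11')
```

```text
[ 0.4414 -0.3694  0.0941] [-3.1415e+00 -4.0000e-04  9.0650e-01] t 24.1 w 0.055097188913268036
0.77 [321. 207.] 0.048 [ 441.7 -373.8] 49.2
top 0.82 [181. 198.] 0.057 [466.8 265.3] 99.1
top 0.72 [345. 160.] 0.402 [ 561.7 -106.2] 113.1
top 0.69 [197. 271.] 0.084 [297.6 215.6] 356.5
top 0.65 [317. 116.] 0.167 [670.3 -39.4] 37.4
side 0.65 [318. 339.] 0.073 [292.9 223.7] 356.8
side 0.58 [251. 180.] 0.109 [664.2 -29.9] 39.8
side 0.57 [223. 304.] 0.053 [466.5 264. ] 99.1
```

View pics/t11.png

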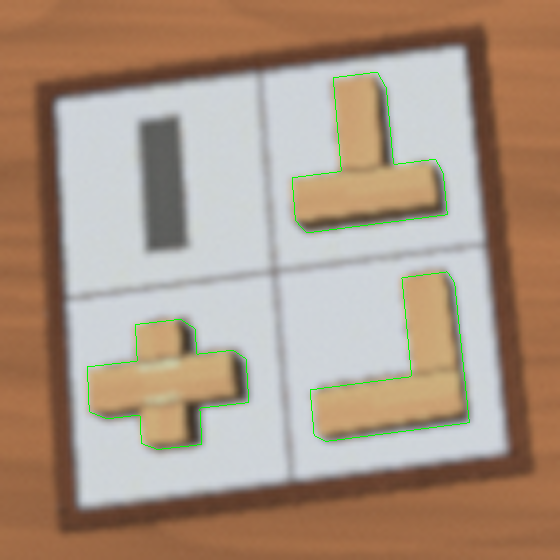

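View pics/s11.png

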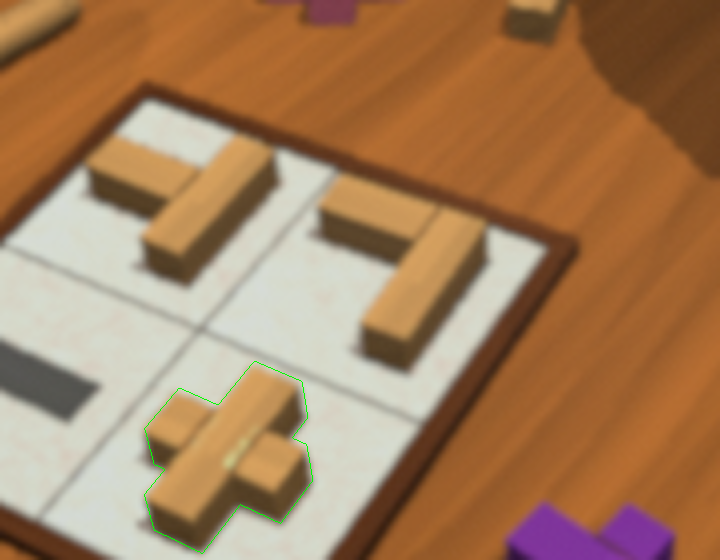

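View pics/w11.png

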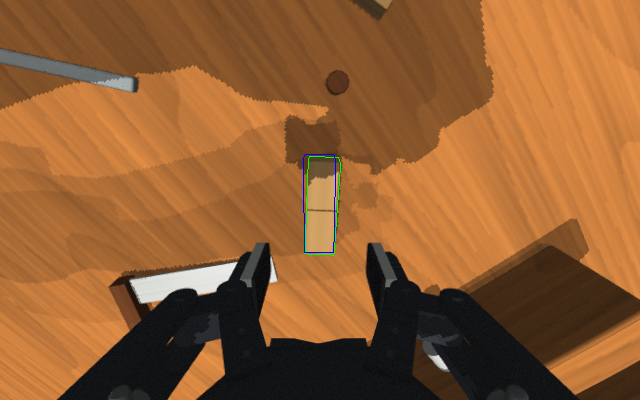

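Emit:
move_arm(motion=[[[0,-2.4,-30],[0,0,0]],[[0,-2.4,-65],[0,0,0]],[[0,-2.4,-84],[0,0,0]],[[0,-2.4,-90.5],[0,0,0]],[[0,-2.4,-90.5],[0,0,0]]])

```text
clock: 25.02
position: [0.4412, -0.3731, 0.0037]
tool_rot: [3.141, 0.0, 0.905]
force: [-0.3, -0.6, 0.6]
grip_width: 0.055
```

Emit:
move_arm(motion=[[[0,0,0],[0,0,0]],[[0,0,0],[0,0,0]],[[0,0,0],[0,0,0]],[[0,0,0],[0,0,0]],[[0,0,0],[0,0,0]]], jaw=15)

```text
clock: 25.65
position: [0.4415, -0.3734, 0.0045]
tool_rot: [3.14, 0.0, 0.905]
force: [-0.6, 0.0, 9.1]
grip_width: 0.0248
```

Emit:
move_arm(motion=[[[0,0,30],[0,0,0]],[[0,0,70],[0,0,0]],[[10,44,76],[0,0,-0.06]],[[22,97,76],[0,0,-0.13]],[[34,150,76],[0,0,-0.2]],[[46,203,76],[0,0,-0.27]],[[58,256,76],[0,0,-0.34]],[[70,309,76],[0,0,-0.41]],[[82,362,76],[0,0,-0.48]],[[94,415,76],[0,0,-0.55]],[[106,468,76],[0,0,-0.62]],[[106,468,76],[0,0,-0.62]]])

```text
clock: 27.15
position: [0.5473, 0.1002, 0.0798]
tool_rot: [-3.14, -0.002, 0.29]
force: [-0.5, -1.4, -0.5]
grip_width: 0.025
```

Emit:
move_arm(motion=[[[10,45,0],[0,0,-0.04]],[[22,97,0],[0,0,-0.08]],[[34,150,0],[0,0,-0.11]],[[43.4,188.6,0],[0,0,-0.126]],[[43.4,188.6,0],[0,0,-0.126]],[[43.4,188.6,0],[0,0,-0.126]],[[43.4,188.6,-30],[0,0,-0.126]],[[43.4,188.6,-52],[0,0,-0.126]],[[43.4,188.6,-61],[0,0,-0.126]],[[43.4,188.6,-63],[0,0,-0.126]],[[43.4,188.6,-63],[0,0,-0.126]]])

```text
clock: 28.52
position: [0.5907, 0.2837, 0.0169]
tool_rot: [-3.141, -0.001, 0.159]
force: [0.4, 0.3, -0.7]
grip_width: 0.0254
```

Emit:
move_arm(motion=[[[0,0,-2.3],[0,0,0]],[[0,0,-2.3],[0,0,0]]])

```text
clock: 28.78
position: [0.5908, 0.2838, 0.0146]
tool_rot: [-3.141, -0.001, 0.159]
force: [1.8, 1.2, 2.3]
grip_width: 0.0247
```

Emit:
move_arm(motion=[[[0,0,0],[0,0,0]],[[0,0,0],[0,0,0]],[[0,0,0],[0,0,0]],[[0,0,5],[0,0,0]],[[0,0,40],[0,0,0]],[[0,0,90],[0,0,0]],[[-25,-40,130],[0,0,0]],[[-51,-72,160],[0,0,0]],[[-51,-72,180],[0,0,0]],[[-51,-72,180],[0,0,0]],[[-51,-72,180],[0,0,0]]], jaw=55)

```text
clock: 30.15
position: [0.5391, 0.2118, 0.1936]
tool_rot: [3.142, 0.001, 0.159]
force: [0.1, -0.2, -0.5]
grip_width: 0.0555
```

Run:
```python
from h import *
tr=pickle.load(open('tray0.pkl','rb'))
s=observe(); print(s['position'],s['tool_rot'],s['clock'])
g=grab_frame('wrist'); T=wristT(s,g); cv2.imwrite('pics/w12.png',g['frame'][:,:,::-1])
pickle.dump((g,T),open('w12.pkl','wb'))
for sh in ['tee','corner','cross','straight']:
    for o in outline_of(sh+'_piece','wrist'):
        f=fit(sh,o['pixels'],g,.01,.036,T); print(sh,round(o['score'],2),np.round(o['pixel']),round(f[0][0],3),np.round(f[0][1][:2]*1000,1),np.degrees(f[0][1][2]).round(1)%360)
```

```text
[0.53914531 0.21176519 0.19357095] [3.14152381e+00 5.32006286e-04 1.59114412e-01] 30.15
tee 0.98 [371. 139.] 0.051 [611.2 159.9] 8.8
tee 0.42 [572. 194.] 0.336 [557.8 -94.7] 97.3
tee 0.41 [385. 233.] 0.371 [470.6 129.8] 117.6
corner 0.85 [385. 234.] 0.162 [487.5 138.7] 10.9
corner 0.58 [276. 115.] 0.64 [608.6 284.5] 98.9
cross 0.97 [548.  96.] 0.089 [670.8 -32.5] 37.4
cross 0.73 [290. 323.] 0.251 [306.2 217.1] 355.8
cross 0.63 [269. 222.] 0.099 [466.6 263.7] 98.8
straight 0.72 [262. 125.] 0.036 [591.  283.6] 7.7
```

View pics/w12.png

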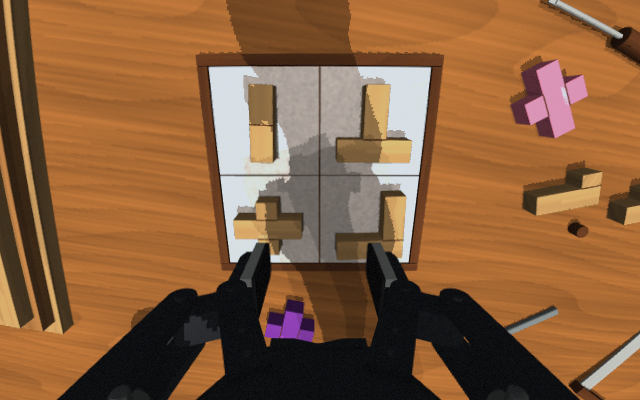

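Emit:
move_arm(motion=[[[25,-25,-50],[0,0,0]],[[45,-54,-110],[0,0,0]],[[45,-54,-115],[0,0,0]],[[45,-54,-115],[0,0,0]],[[45,-54,-115],[0,0,0]]])

```text
clock: 31.02
position: [0.5847, 0.1589, 0.0804]
tool_rot: [-3.141, -0.002, 0.16]
force: [-1.1, 0.3, -0.1]
grip_width: 0.0546
```

Run:
```python
from h import *
tr=pickle.load(open('tray0.pkl','rb'))
s=observe(); print(s['position'],s['tool_rot'],s['clock'])
g=grab_frame('wrist'); T=wristT(s,g); cv2.imwrite('pics/w13.png',cv2.resize(g['frame'][60:270,180:440,::-1],None,fx=3,fy=3,interpolation=cv2.INTER_CUBIC))
for sh in ['tee','straight']:
    for o in outline_of(sh+'_piece','wrist'):
        f=fit(sh,o['pixels'],g,.01,.036,T); print(sh,round(o['score'],2),np.round(o['pixel']),round(f[0][0],3),np.round(f[0][1][:2]*1000,1),np.degrees(f[0][1][2]).round(1)%360)
```

```text
[0.58466502 0.15891984 0.08044926] [-3.14075438e+00 -1.72674132e-03  1.59899344e-01] 31.025
tee 0.69 [324. 204.] 0.039 [611.1 159.5] 9.0
straight 0.97 [163. 184.] 0.049 [591.2 283.8] 6.3
```

View pics/w13.png

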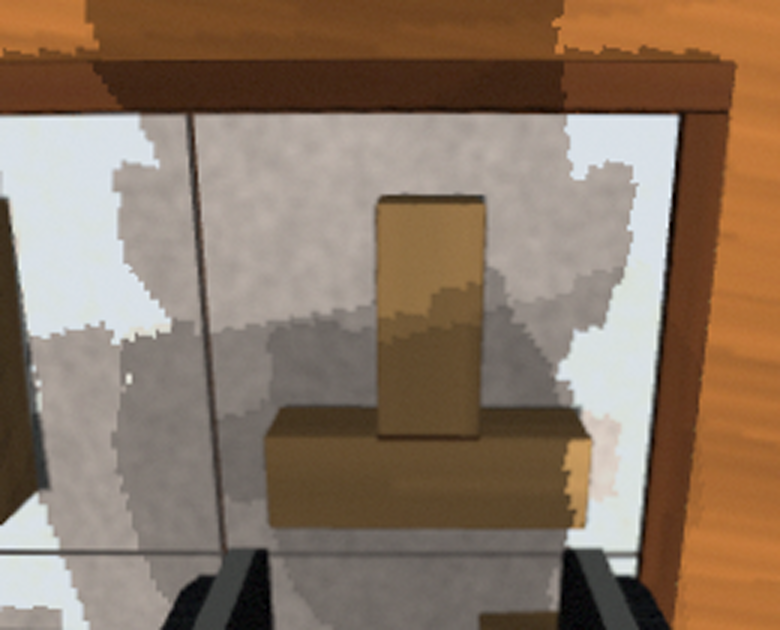

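The wrist close-up shows the T at crop (375–590, 200–525) with no outline left uncovered. The straight bar at the left edge shows a thin dark sliver near (40,450), so I'll look at it closer.

Emit:
move_arm(motion=[[[-15,60,0],[0,0,0]],[[-20,124,0],[0,0,0]],[[-20,124,0],[0,0,0]],[[-20,124,0],[0,0,0]],[[-20,124,0],[0,0,0]]])

```text
clock: 31.8
position: [0.5648, 0.2804, 0.0795]
tool_rot: [3.141, -0.0, 0.157]
force: [-0.2, -1.6, -0.6]
grip_width: 0.0552
```

Run:
```python
from h import *
tr=pickle.load(open('tray0.pkl','rb'))
s=observe(); print(s['position'],s['tool_rot'],s['clock'])
g=grab_frame('wrist'); T=wristT(s,g); cv2.imwrite('pics/w14.png',cv2.resize(g['frame'][60:270,180:440,::-1],None,fx=3,fy=3,interpolation=cv2.INTER_CUBIC))
for sh in ['tee','straight']:
    for o in outline_of(sh+'_piece','wrist'):
        f=fit(sh,o['pixels'],g,.01,.036,T); print(sh,round(o['score'],2),np.round(o['pixel']),round(f[0][0],3),np.round(f[0][1][:2]*1000,1),np.degrees(f[0][1][2]).round(1)%360)
```

```text
[0.56475206 0.28042654 0.0794724 ] [ 3.14123218e+00 -3.94386644e-04  1.57312995e-01] 31.8
tee 0.98 [477. 202.] 0.044 [611.1 159.6] 8.2
tee 0.72 [443. 261.] 0.377 [532.9 150.5] 309.6
straight 0.96 [316. 182.] 0.04 [591.2 283.7] 7.5
straight 0.29 [336. 158.] 0.761 [639.1 293.2] 279.7
```

View pics/w14.png

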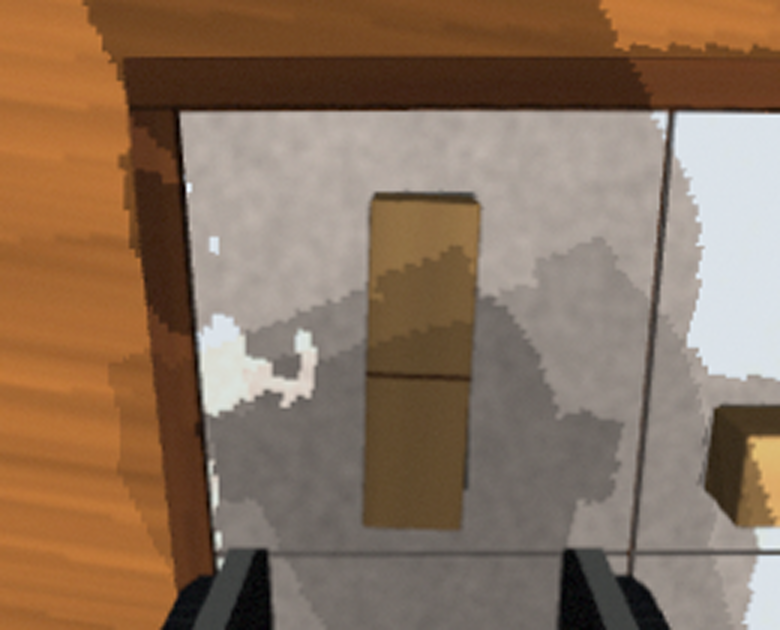

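Emit:
move_arm(motion=[[[26,1.5,0],[0,0,-0.028]],[[26,1.5,-30],[0,0,-0.028]],[[26,1.5,-30],[0,0,-0.028]],[[26,1.5,-30],[0,0,-0.028]]])

```text
clock: 32.45
position: [0.5905, 0.283, 0.0499]
tool_rot: [-3.141, -0.0, 0.13]
force: [-0.1, -0.2, 0.2]
grip_width: 0.0552
```

Emit:
move_arm(motion=[[[0,0.5,-20],[0,0,0]],[[0,0.5,-32],[0,0,0]],[[0,0.5,-36],[0,0,0]],[[0,0.5,-36],[0,0,0]]])

```text
clock: 32.95
position: [0.5903, 0.2835, 0.0129]
tool_rot: [3.141, 0.0, 0.131]
force: [0.0, 0.2, 0.4]
grip_width: 0.055
```

Emit:
move_arm(motion=[[[0,0,0],[0,0,0]],[[0,0,0],[0,0,0]],[[0,0,0],[0,0,0]],[[0,0,0],[0,0,0]],[[0,0,1.5],[0,0,0]],[[0,0.2,1.5],[0,0,0.028]],[[0,0.2,1.5],[0,0,0.03]],[[0,0.2,1.5],[0,0,0.03]],[[0,0.2,0.2],[0,0,0.03]],[[0,0.2,0.2],[0,0,0.03]]], jaw=15)

```text
clock: 34.2
position: [0.5904, 0.2838, 0.0137]
tool_rot: [-3.142, -0.0, 0.161]
force: [-2.1, -0.9, 8.7]
grip_width: 0.0251
```

Emit:
move_arm(motion=[[[0,0,0],[0,0,0]],[[0,0,0],[0,0,0]],[[0,0,0],[0,0,0]],[[0,0,5],[0,0,0]],[[-10,0,35],[0,0,0]],[[-26,0,66],[0,0,0]],[[-26,0,66],[0,0,0]],[[-26,0,66],[0,0,0]]], jaw=55)

```text
clock: 35.2
position: [0.5645, 0.2838, 0.0792]
tool_rot: [3.142, -0.0, 0.161]
force: [-0.3, 0.1, 0.6]
grip_width: 0.0548
```

Run:
```python
from h import *
s=observe(); print(s['position'],s['tool_rot'],s['clock'])
g=grab_frame('wrist'); T=wristT(s,g); cv2.imwrite('pics/w15.png',cv2.resize(g['frame'][60:270,180:440,::-1],None,fx=3,fy=3,interpolation=cv2.INTER_CUBIC))
for sh in ['straight']:
    for o in outline_of(sh+'_piece','wrist'):
        f=fit(sh,o['pixels'],g,.01,.036,T); print(sh,round(o['score'],2),np.round(o['pixel']),round(f[0][0],3),np.round(f[0][1][:2]*1000,1),np.degrees(f[0][1][2]).round(1)%360)
```

```text
[0.56449117 0.28378178 0.07919699] [ 3.14158153e+00 -1.82823344e-04  1.60796796e-01] 35.2
straight 0.91 [325. 183.] 0.04 [591.3 283.6] 8.4
```

View pics/w15.png

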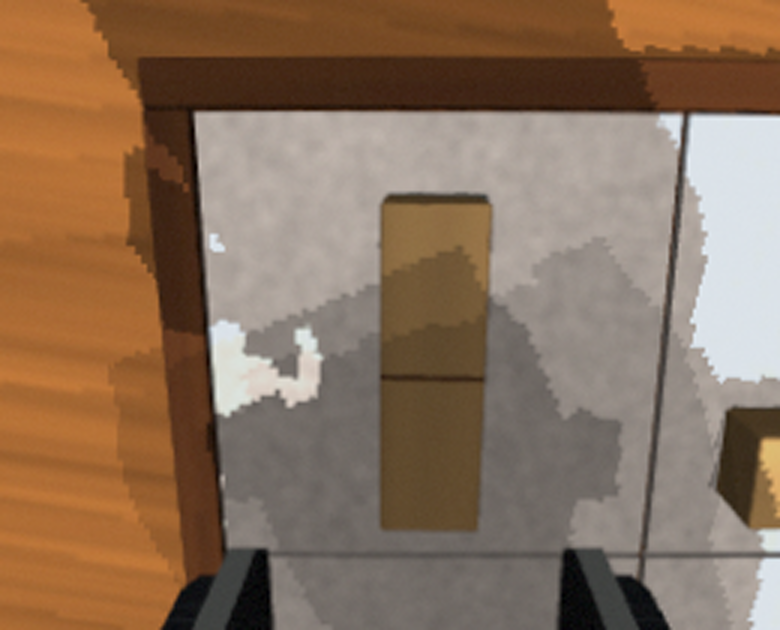

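The dark sliver is gone and the bar now covers its outline. Now a closer look at the cross and corner.

Emit:
move_arm(motion=[[[-40,-30,40],[0,0,0]],[[-80,-60,40],[0,0,0]],[[-110,-80,30],[0,0,0]],[[-110,-80,30],[0,0,0]],[[-110,-80,30],[0,0,0]],[[-110,-80,30],[0,0,0]]])

```text
clock: 36.05
position: [0.455, 0.2043, 0.1091]
tool_rot: [-3.142, -0.0, 0.161]
force: [-0.3, -0.1, -1.1]
grip_width: 0.0547
```

Run:
```python
from h import *
s=observe(); print(s['position'],s['tool_rot'],s['clock'])
g=grab_frame('wrist'); T=wristT(s,g); cv2.imwrite('pics/w16.png',cv2.resize(g['frame'][60:270,160:480,::-1],None,fx=2.5,fy=2.5,interpolation=cv2.INTER_CUBIC))
for sh in ['corner','cross']:
    for o in outline_of(sh+'_piece','wrist'):
        f=fit(sh,o['pixels'],g,.01,.036,T); print(sh,round(o['score'],2),np.round(o['pixel']),round(f[0][0],3),np.round(f[0][1][:2]*1000,1),np.degrees(f[0][1][2]).round(1)%360)
```

```text
[0.45499502 0.20428022 0.10908219] [-3.14150011e+00 -1.68258629e-04  1.60840177e-01] 36.05
corner 0.75 [420. 195.] 0.056 [487.6 138.8] 11.0
cross 0.79 [622.  16.] 0.034 [669.6 -30.6] 38.6
cross 0.76 [253. 176.] 0.048 [467.4 263.6] 98.9
cross 0.57 [284. 317.] 0.314 [304.3 215.3] 358.7
```

View pics/w16.png

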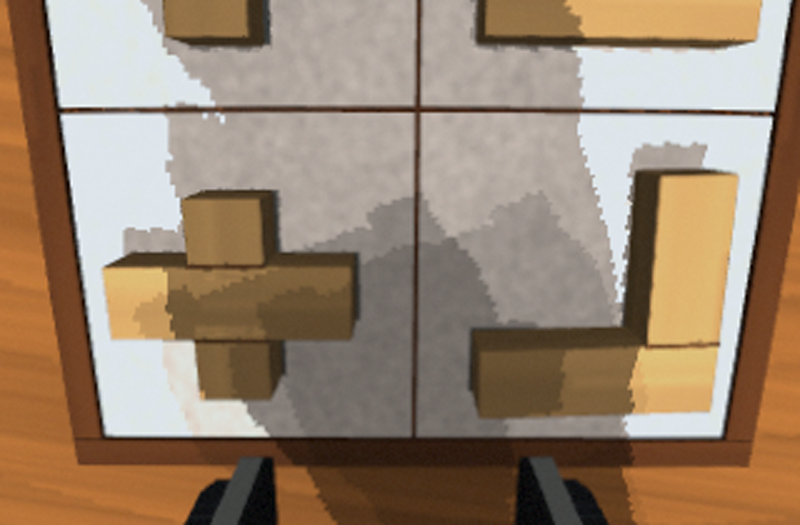

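The corner sits about 1.8° over-turned: all fits give about 11° against 9.1° for the tray. I'll regrip it lightly and trim.

Emit:
move_arm(motion=[[[0,-7,0],[0,0,0.17]],[[0,-14,0],[0,0,0.34]],[[0,-21,0],[0,0,0.52]],[[0,-28,0],[0,0,0.7]],[[1,-35,0],[0,0,0.88]],[[1,-42,0],[0,0,1.06]],[[1,-50,0],[0,0,1.24]],[[1.8,-58.9,0],[0,0,1.42]],[[1.8,-58.9,0],[0,0,1.602]],[[1.8,-58.9,0],[0,0,1.602]],[[1.8,-58.9,-40],[0,0,1.602]],[[1.8,-58.9,-60],[0,0,1.602]]])

```text
clock: 37.7
position: [0.4558, 0.1448, 0.0479]
tool_rot: [-3.141, 0.0, 1.758]
force: [0.3, -0.2, 0.3]
grip_width: 0.0551
```

Emit:
move_arm(motion=[[[0,0,0],[0,0,0]],[[0,0,0],[0,0,0]]])

```text
clock: 37.95
position: [0.4565, 0.1453, 0.05]
tool_rot: [3.141, -0.0, 1.761]
force: [0.5, 0.4, 0.6]
grip_width: 0.0551
```

Emit:
move_arm(motion=[[[0.3,0,-20],[0,0,0]],[[0.3,0,-32],[0,0,0]],[[0.3,0,-36],[0,0,0]],[[0.3,0,-36],[0,0,0]]])

```text
clock: 38.45
position: [0.4565, 0.145, 0.0135]
tool_rot: [-3.142, 0.0, 1.763]
force: [-0.5, 0.1, -0.4]
grip_width: 0.0547
```

Emit:
move_arm(motion=[[[0,0,0],[0,0,0]],[[0,0,0],[0,0,0]],[[0,0,0],[0,0,0]],[[0,0,0],[0,0,0]],[[0,0,1.5],[0,0,0]],[[-0.3,1,1.5],[0,0,-0.03]],[[-0.3,1,1.5],[0,0,-0.032]],[[-0.3,1,1.5],[0,0,-0.032]],[[-0.3,1,0.2],[0,0,-0.032]],[[-0.3,1,0.2],[0,0,-0.032]]], jaw=15)

```text
clock: 39.7
position: [0.4562, 0.1459, 0.0138]
tool_rot: [3.141, 0.0, 1.731]
force: [-3.1, -0.3, 14.0]
grip_width: 0.0249
```

Emit:
move_arm(motion=[[[0,0,0],[0,0,0]],[[0,0,0],[0,0,0]],[[0,0,0],[0,0,0]],[[0,0,5],[0,0,0]],[[0,0,35],[0,0,0]],[[-5,20,80],[0,0,-0.15]],[[-10,40,95],[0,0,-0.33]],[[-10,58,95],[0,0,-0.51]],[[-2,58,95],[0,0,-0.69]],[[-2,58,95],[0,0,-0.87]],[[-2,58,95],[0,0,-1.05]],[[-2,58,95],[0,0,-1.23]]], jaw=55)

```text
clock: 41.2
position: [0.4541, 0.204, 0.1088]
tool_rot: [-3.141, -0.0, 0.495]
force: [-1.1, -1.0, 0.3]
grip_width: 0.0552
```

Emit:
move_arm(motion=[[[0,0,0],[0,0,-0.17]],[[0,0,0],[0,0,-0.34]],[[0,0,0],[0,0,-0.34]],[[0,0,0],[0,0,-0.34]]])

```text
clock: 41.7
position: [0.4541, 0.204, 0.1086]
tool_rot: [-3.141, -0.0, 0.165]
force: [0.2, 0.1, -0.4]
grip_width: 0.055
```

Run:
```python
from h import *
s=observe(); print(s['position'],s['tool_rot'],s['clock'])
g=grab_frame('wrist'); T=wristT(s,g); cv2.imwrite('pics/w17.png',cv2.resize(g['frame'][60:270,160:480,::-1],None,fx=2.5,fy=2.5,interpolation=cv2.INTER_CUBIC))
for sh in ['corner','cross']:
    for o in outline_of(sh+'_piece','wrist'):
        f=fit(sh,o['pixels'],g,.01,.036,T); print(sh,round(o['score'],2),np.round(o['pixel']),round(f[0][0],3),np.round(f[0][1][:2]*1000,1),np.degrees(f[0][1][2]).round(1)%360)
```

```text
[0.45406352 0.20402004 0.1086172 ] [-3.14143256e+00 -1.39538126e-06  1.64917160e-01] 41.7
corner 0.94 [419. 195.] 0.06 [486.8 138.8] 8.8
cross 0.92 [622.  15.] 0.031 [669.4 -30.1] 40.0
cross 0.82 [288. 318.] 0.316 [304.7 214.6] 359.2
cross 0.78 [253. 173.] 0.04 [467.4 263.8] 99.2
```

View pics/w17.png

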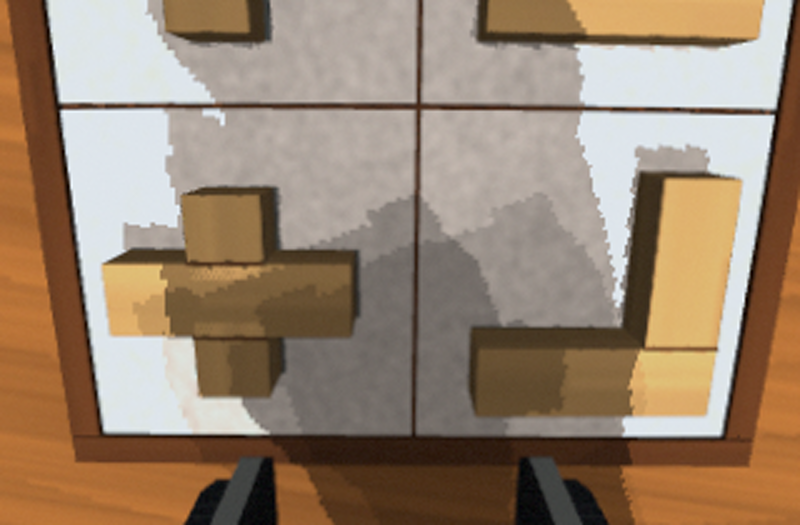

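The L, plus, T and bar all sit square with no outline showing. I'll back off for a final check from the top and side cameras.

Emit:
move_arm(motion=[[[0,0,50],[0,0,0]],[[0,-40,90],[0,0,0]],[[0,-100,100],[0,0,0]],[[0,-160,100],[0,0,0]],[[0,-220,100],[0,0,0]],[[0,-280,100],[0,0,0]],[[0,-340,100],[0,0,0]],[[0,-400,100],[0,0,0]],[[0,-450,100],[0,0,0]],[[0,-450,100],[0,0,0]]])

```text
clock: 43.1
position: [0.4531, -0.2499, 0.2084]
tool_rot: [3.14, 0.0, 0.157]
force: [0.3, 0.3, -0.1]
grip_width: 0.055
```

Run:
```python
from h import *
tr=pickle.load(open('tray0.pkl','rb')); sh=['tee','cross','corner','straight']
print({s:(tr[s,'top'][:2]*1000).round(1).tolist()for s in sh},{s:(tr[s,'side'][:2]*1000).round(1).tolist()for s in sh})
for i,s in enumerate(sh):
    print(s)
    overlay('top',s,[(k,tr[k,'top'],.01,.036,(0,255,0)) for k in sh],(140,280,100,240),4,'t20')
    overlay('side',s,[(k,tr[k,'side'],.01,.036,(0,255,0)) for k in sh],(110,330,190,370),3,'s20')
g=grab_frame('top'); cv2.imwrite('pics/t21.png',g['frame'][:,:,::-1])
print(observe()['grip_width'],observe()['clock'])
```

```text
{'tee': [612.0, 159.8], 'cross': [467.8, 264.7], 'corner': [487.5, 139.7], 'straight': [592.2, 284.3]} {'tee': [610.9, 158.7], 'cross': [466.5, 263.2], 'corner': [486.5, 138.7], 'straight': [591.2, 283.1]}
tee
top 0.92 [228. 145.] 0.065 [611.2 162.2] 8.4
side 0.8 [216. 237.] 0.061 [609.7 161.7] 8.5
cross
top 0.94 [317. 116.] 0.113 [668.9 -39.4] 37.3
top 0.89 [197. 273.] 0.095 [297.4 215.3] 177.2
top 0.68 [181. 199.] 0.071 [467.2 265.6] 99.9
top 0.54 [194. 202.] 0.757 [423.8 226.3] 186.6
side 0.8 [251. 182.] 0.105 [664.4 -30.7] 38.7
side 0.2 [333. 159.] 0.334 [ 559.5 -225.7] 112.1
corner
top 0.63 [247. 196.] 0.092 [486.7 139.5] 10.1
side 0.84 [271. 251.] 0.098 [486.5 139.3] 10.699999999999989
straight
top 0.71 [188. 146.] 0.813 [626.5 298.6] 100.0
top 0.62 [179. 145.] 0.083 [591.4 285.1] 6.0
side 0.7 [176. 276.] 0.099 [589.1 283.4] 7.9
0.05531583729670422 43.95
```

View pics/t20.png

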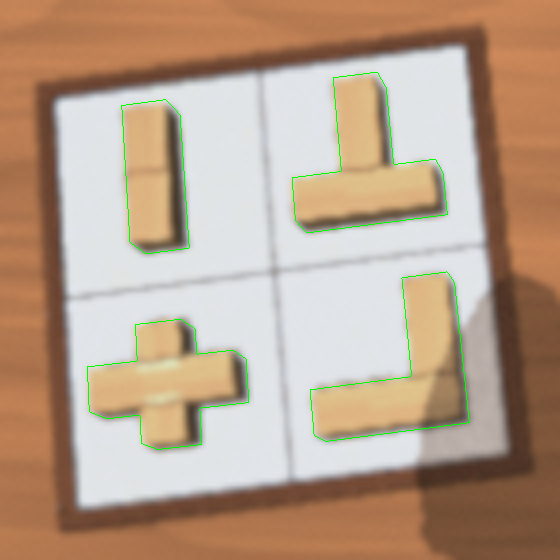

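View pics/s20.png

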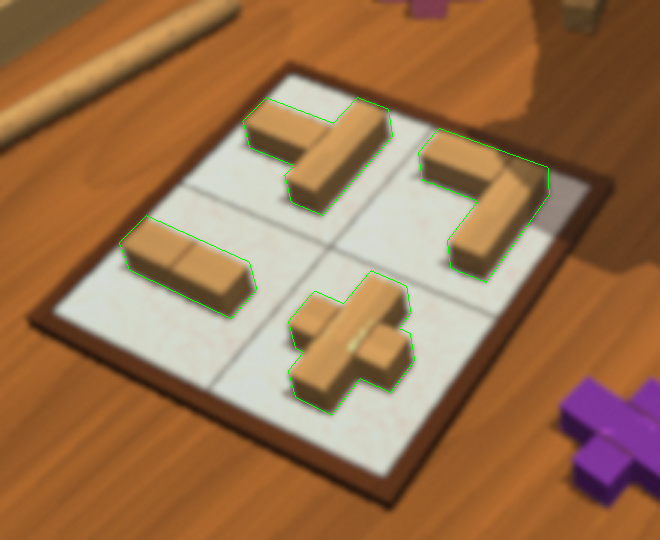

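View pics/t21.png

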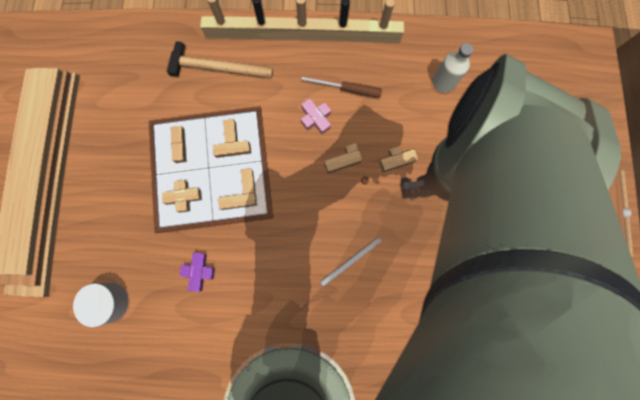

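```bash
python3 -c "
from workcell import *
print(job_done()); print(observe()['clock'])"
```

```text
the job is handed in; nothing more can be done
None
the job is handed in; nothing more can be done
```

I placed the corner, T, cross and straight pieces flat on their outlines in the tray and handed the job in at about 44 s. The jaws were open and clear of everything. The two stub look-alikes and the pink and purple crosses were left where they were.

**Mended after placing:** close wrist views showed the straight bar turned about 1.6° and the corner about 1.8°. I regripped and trimmed both.

**Last checks:** the wrist views show no outline left uncovered. Wrist-camera fits put all four pieces within about 1 mm and 1° of their outlines.

**What disagreed:**
- **Fingertips:** they stood about level with the TCP, not 25 mm ahead as stated. My first grip closed on air above the corner, so I went about 26 mm lower for every grip.
- **Cross:** one limb of the piece and of its outline measures about 69 mm, not 84 mm, so I matched long limb to long limb.
- **Top and side cameras:** the last fits from the network masks read the T 2–3 mm off in y. They also gave the angles of the corner and straight up to about 3° off. The picture overlays and the closer wrist views did not show this, so I took it as mask noise.

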